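# Carry the degreased heat pipe with sprung tongs

## Task

The copper tube on the wooden stand has just been degreased, so only the sprung tongs may touch it: pick up the tongs, squeeze them shut on the tube, carry it to the walled parts tray and set it down gently, centred in the tray's two notches. Then lay the tongs flat on the table again. Leave the round tin and the screw dish where they are, and do not drop the tube.

Things in the scene. Friction and masses are not known exactly. Their poses are not given: they have to be found in the camera images.
- tongs_grip (a point): Sprung steel tongs, 200 mm long, 36 mm high, 80 g, on edge, opening sideways. Point midway between their two black grip pads, 26 mm above the tongs' underside. x forward to the jaws, y the squeezing direction, z up. Pivot 100 mm behind, jaws 80 mm ahead. Pads 60 mm long, 22 mm high; across their outer faces 50 mm relaxed, 32 mm when shut on the tube.
- tongs: The same tongs; origin on their underside, 26 mm below tongs_grip. Squeezing the pads takes 2.5 N to begin and 6 N to reach the tube; 15 to 25 N on the pads then grips the tube well. With the pads held at 44 mm the tongs can be carried with their jaws open; at 50 mm or more they are let go and spring fully open.
- tongs_jaws (a point): Point midway between the jaws, 80 mm ahead of tongs_grip and 17 mm lower; same axes. Jaws 24 mm long (x), from 9 mm below this point upward, with a lengthwise V-groove at this height: a held tube lies along x. Lip gap about 40 mm relaxed, 29 mm with the pads at 44 mm. Behind the jaws the arms' undersides are 7 mm above this point and pass over the notches.
- tube_center (a point): Copper-coloured capped tube, 15 mm in diameter, 88 mm long, about 30 g, lying level. The point is its centre on its axis; the tube lies along this frame's y axis. At the start it lies in the notches of the wooden stand.
- stand_cradle (a point): Plain dark wooden stand, fixed: a base 104 x 50 x 8 mm without walls, with two upright V-notches 30 mm either side of the middle along its x axis, each 8 mm thick, 26 mm wide, open above. The point is where the centre of a tube lying centred in the notches is, 32 mm above the table; x along the tube, z up.
- tray_cradle (a point): White parts tray, fixed: 132 x 72 mm, walls 14 mm high, and inside it two grey V-notches like the stand's, 30 mm either side of the middle along its x axis. The point is where the centre of a tube lying centred in the notches is, 32 mm above the table; x along the tube, z up. The notches reach up to the tube's axis.
- flux_tin: Round white tin, 90 mm in diameter, 32 mm high, loose; bystander. Origin at the middle of its underside.
- screw_dish: Round shallow grey dish with screws, 112 mm in diameter, 22 mm high, loose; bystander. Origin at the middle of its underside.
Things that resemble listed ones, but are neither listed nor needed, are in the scene too. Leave any green look-alike of the part that bears tube_center alone.

How it is judged:
By the outcome, as a careful person would: the job done as asked, in the order asked, and still so for the second after the job is handed in, with the robot touching nothing.
It also fails if it takes over 51 s, if anything falls off the work surface, if the arm or the gripper's body presses on something with over 40 N, if the wrist force passes 120 N, or if a joint passes its speed limit or range.

## Robot

A 6-joint arm with a two-finger parallel gripper is mounted at the origin on a cart in front of the work surface, level with it; the furniture and walls round the work are solid. World frame = base frame: x ahead of the robot, y to its left, z up, the work surface at z = 0. Lengths are in m, angles in rad, forces in N, time in s.
With the tool pointing down it reaches from about 0.35 to 0.975 m from the base axis. Payload 4.9 kg.
Tool frame: the origin (TCP) lies between the finger pads; the fingertips stand 22 mm ahead of it and the grasp point (between the pads) lies 3 mm ahead of it; z points along the fingers, y is the line along which they close (so a half turn about z gives the same grasp; the last joint's range is limited). The gripper opens to 85 mm and grips with 20 to 120 N. Pads are 22 mm wide; open, the fingers measure 114 mm over their backs; the gripper's body (76 mm by 85 mm) begins 54 mm behind the grasp point. The pads swing forward as they close: fully open they stand 13 mm farther back than shut.
Start: joints at [1.053, 0.053, 1.613, -0, 1.476, -0.119], TCP at [0.243, 0.576, 0.253] pointing down, gripper open.
Joint ranges: [-3.01, 3.01], [-1.01, 2.22], [0.06, 2.58], [-1.02, 4.17], [0.09, 2.62], [-3.14, 3.14]. Speed limits (rad/s): [2.57, 2.57, 3.14, 3.14, 3.14, 3.14].

## Interface

Orientations are given as a unit quaternion [w, x, y, z].
In Python, from plant import state, grab_frame, get_calibration, job_done, recognise, regions_of gives the robot as it stands.
- The arm moves only by the tool apply_moves, never from a script. Its argument "targets" is a list of rows, each an object with "translation": the shift along the tool's x, y, z normalised to -1 to 1, where 1 is 100 mm, a list of three; "twist": the turn about the tool's z normalised to -1 to 1, where 1 is 0.1 rad; "hand": the opening, from 0 (shut) to 1 (fully open). A call has 1 to 8 rows; each row shifts and turns the commanded pose from where the row before left it, along the tool's axes as they then stand; what a row does not reach is not made up. A row lasts 1/10 s, in which the tool goes at most 50 mm and 8.59 degrees, less where a joint would pass 70% of its speed; a pose out of reach is approached as far as the arm can. A call with a number of a shift or a turn outside -1 to 1 is refused whole. A call with a gripper value outside its range is refused whole. The fingers move at their own pace and stop on an object; the grip force is fixed at half the most. Time passes only in rows, so rows that do not move let the fingers close. It gives the time, the measured TCP pose, the force, the opening and the grip force at its end, in the units of the state.
- state(): the state, without advancing time (a new reading comes with each control period).
- grab_frame(name): name is "scene" or "side" or "wrist"; returns the picture (420x560x3 uint8, red, green, blue); there is no depth.
- get_calibration(name): a dict with "camera_matrix" (3x3 intrinsics, pixels), "pose" (4x4, takes a point from camera to world coordinates). Camera axes: x right, y up, looking along -z (the intrinsics and any distortion apply to the point x, -y, -z); pixel columns grow to the right and rows downward; lengths in m; the calibration is good to about 2 mm. A picture is of the moment at which its call begins: read the wrist's pose just before it. get_calibration takes no time and is no camera call; for the wrist camera it gives the pose at the moment of the call.
- job_done(): hands the job in; it is judged then, once.
Trained networks look in the newest picture that a camera, given by its name, has taken for a name from the list of things; names that differ only in an ending like _2 or _b are one class to them, and where a whole thing is asked for, a point or a joint stands for the part that bears it (a point fixed in the world has none). Each returns a list of dicts, best first, with "score" (0 to 1); they miss things now and then, are a little off and sometimes report something else, mostly with a low value. They report only what shows in the picture. A call takes as long as a camera call. They do not tell look-alikes from the thing itself.
- recognise(camera, query): "point" ([x, y, z] in m, in world coordinates, good to about 4 mm: the middle of the surface that is visible of it).
- regions_of(camera, query): "pixels" (420x560 bool, what is visible of it).
The state is a dict: "time": time; "joint_pos": joint angles; "joint_vel": joint speeds; "joint_efforts": joint torques, N m; "tool_pos": TCP position; "tool_rot": TCP orientation; "contact_force": force on the tool from outside, world axes, zero at the start; "ft_torque": the same for the moment, N m; "gripper_width": opening from 0.0 (shut) to 1.0 (fully open); "grasp_force": force on a finger pad.
Only numpy, scipy, OpenCV 4.12 (cv2) and the standard library are available. Lean on these libraries where they do the work, as an engineer would, in place of code of your own. Each camera call takes 0.05 s, during which the arm holds its last target. There are 200 camera calls.

## Working session

There is one attempt and no reset: what is moved stays moved. The work goes in short steps, Python scripts to look and compute and a tool call to move; the robot and the scene stay as the last step left them, time stands still between calls to the robot, and variables do not carry over. Pictures are saved under pics/ and viewed, at most 10 in all, crops included, and the job is handed in when it is done.

Besides the shell and the picture viewer there is one more tool, called by a JSON object that holds its "fn" and its "kwargs", one argument or row to a line. apply_moves: Moves the arm, as the interface text tells. Its arguments: {"type":"object","properties":{"targets":{"type":"array"}},"required":["targets"]}

```bash
mkdir -p pics; ls; cat > h.py <<'E'
import numpy as np,cv2
from plant import *
def save(n,im): cv2.imwrite('pics/'+n,cv2.cvtColor(im,cv2.COLOR_RGB2BGR))
def ray(cam,px):
    c=get_calibration(cam);K=np.array(c["camera_matrix"]);T=np.array(c["pose"])
    d=np.linalg.inv(K)@np.array([px[0],px[1],1.]);d=T[:3,:3]@np.array([d[0],-d[1],-d[2]])
    return T[:3,3],d
def onz(cam,px,z):
    o,d=ray(cam,px);return o+d*(z-o[2])/d[2]
def proj(cam,P):
    c=get_calibration(cam);K=np.array(c["camera_matrix"]);T=np.array(c["pose"])
    p=T[:3,:3].T@(np.array(P)-T[:3,3]);q=K@np.array([p[0],-p[1],-p[2]]);return q[:2]/q[2]
E
python3 - <<'E'
from h import *
a=grab_frame("scene");b=grab_frame("side")
save('a.png',a);save('b.png',b)
for cam in("scene","side"):
  print(cam,{k:np.round(v,3).tolist() for k,v in get_calibration(cam).items()})
  for q in("tongs","tongs_grip","tongs_jaws","tube_center","stand_cradle","tray_cradle","flux_tin","screw_dish"):
    for r in recognise(cam,q)[:4]: print(q,round(r["score"],2),np.round(r["point"],3),np.round(proj(cam,r["point"])))
s=state();print(s)
E
```

```text
pics
scene {'camera_matrix': [[411.201, 0.0, 277.86], [0.0, 411.201, 213.401], [0.0, 0.0, 1.0]], 'pose': [[0.851, 0.29, -0.439, 0.049], [-0.526, 0.44, -0.728, -0.733], [-0.018, 0.85, 0.526, 0.654], [0.0, 0.0, 0.0, 1.0]]}
tongs 0.64 [0.481 0.017 0.025] [272. 244.]
tongs_grip 0.69 [0.49  0.012 0.026] [276. 244.]
tongs_jaws 0.74 [0.484 0.014 0.029] [273. 243.]
tube_center 0.71 [0.468 0.117 0.017] [249. 230.]
tube_center 0.52 [0.338 0.402 0.015] [170. 201.]
stand_cradle 0.87 [0.538 0.216 0.007] [254. 211.]
stand_cradle 0.68 [ 0.556 -0.231  0.008] [357. 294.]
stand_cradle 0.35 [0.482 0.015 0.026] [273. 244.]
tray_cradle 0.91 [ 0.557 -0.232  0.004] [357. 295.]
flux_tin 0.56 [ 0.732 -0.054  0.032] [364. 225.]
screw_dish 0.76 [0.68  0.063 0.008] [322. 219.]
side {'camera_matrix': [[435.707, 0.0, 274.247], [0.0, 435.707, 210.714], [0.0, 0.0, 1.0]], 'pose': [[-0.993, 0.059, -0.098, 0.408], [-0.114, -0.583, 0.804, 1.01], [-0.01, 0.81, 0.586, 0.746], [0.0, 0.0, 0.0, 1.0]]}
tongs_grip 0.92 [0.485 0.018 0.031] [290. 209.]
tongs_jaws 0.56 [0.485 0.018 0.024] [290. 211.]
tube_center 0.77 [0.342 0.41
[... 374 characters left out ...]
9, 'joint_pos': array([ 1.05300125e+00,  5.26575702e-02,  1.61291796e+00, -3.25476439e-05,
        1.47597824e+00, -1.19032951e-01]), 'joint_vel': array([ 0.00056995, -0.00075772,  0.00240328,  0.00128077,  0.00072963,
       -0.00021127]), 'joint_efforts': array([-1.03156573e-03, -3.93674004e+01, -3.70472646e+01, -1.20641071e-04,
        2.41461512e-04, -2.10514094e-05]), 'tool_pos': array([0.24268904, 0.5759336 , 0.25331916]), 'tool_rot': array([2.14730591e-05, 1.98061183e-01, 9.80189659e-01, 1.33933244e-05]), 'contact_force': array([-0.70108185,  0.59943597,  0.63412945]), 'ft_torque': array([ 0.01654816, -0.05018843,  0.00111587]), 'grasp_force': 0.0, 'gripper_width': 0.9984117230722797}
```

View pics/a.png

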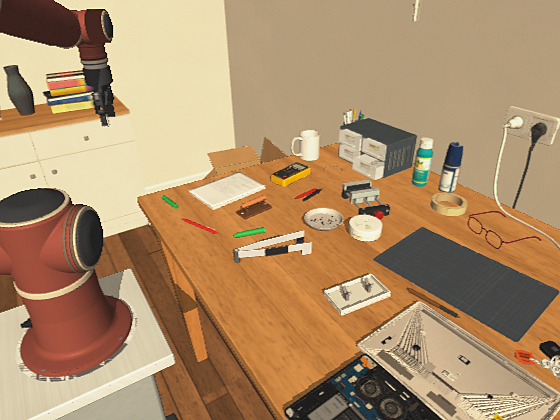

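View pics/b.png

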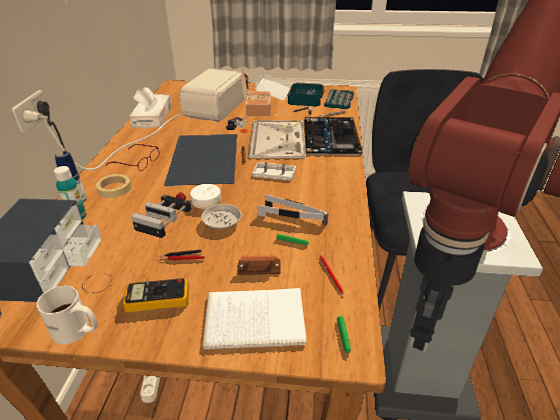

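The scene view shows the copper tube on its dark stand at about (254,208), with green look-alikes at (249,232) and (170,201). The tongs are at (273,244) and the tray at (357,294). In the side view the stand is at (259,266), the tongs at (290,211) and the tray at (274,172). The green look-alikes there are at (292,239) and (344,334), and a red pen is at (331,275). I choose the copper tube on the stand and check it in one close crop.

```bash
python3 - <<'E'
from h import *
a=cv2.imread('pics/a.png');b=cv2.imread('pics/b.png')
c=lambda i,x,y:cv2.resize(i[y:y+75,x:x+100],None,fx=4,fy=4,interpolation=cv2.INTER_CUBIC)
cv2.imwrite('pics/c.png',np.vstack([np.hstack([c(a,225,215),c(b,245,180)]),np.hstack([c(a,215,180),c(b,215,225)])]))
grab_frame("side")
for cam in("side","scene"):
  for q in("tongs","stand_cradle","tube_center","tray_cradle"):
    for r in regions_of(cam,q)[:3]:
      m=r["pixels"];v,u=np.nonzero(m)
      print(cam,q,round(r["score"],2),len(u),u.min(),u.max(),v.min(),v.max(),round(u.mean(),1),round(v.mean(),1))
  grab_frame("scene")
E
```

```text
side tongs 0.88 890 258 327 195 223 291.7 209.1
side stand_cradle 0.78 587 238 280 259 274 258.9 266.9
side tube_center 0.5 206 277 308 234 245 292.9 239.4
side tube_center 0.49 237 338 350 317 351 343.9 334.3
side tube_center 0.45 218 241 276 255 261 258.2 257.6
side tray_cradle 0.9 588 253 295 162 179 274.4 170.8
scene tongs 0.9 1054 233 310 231 262 272.6 246.6
scene stand_cradle 0.6 320 236 271 200 218 253.4 209.3
scene tube_center 0.67 162 234 264 228 237 248.5 232.3
scene tray_cradle 0.98 1549 324 389 274 314 356.1 293.9
```

View pics/c.png

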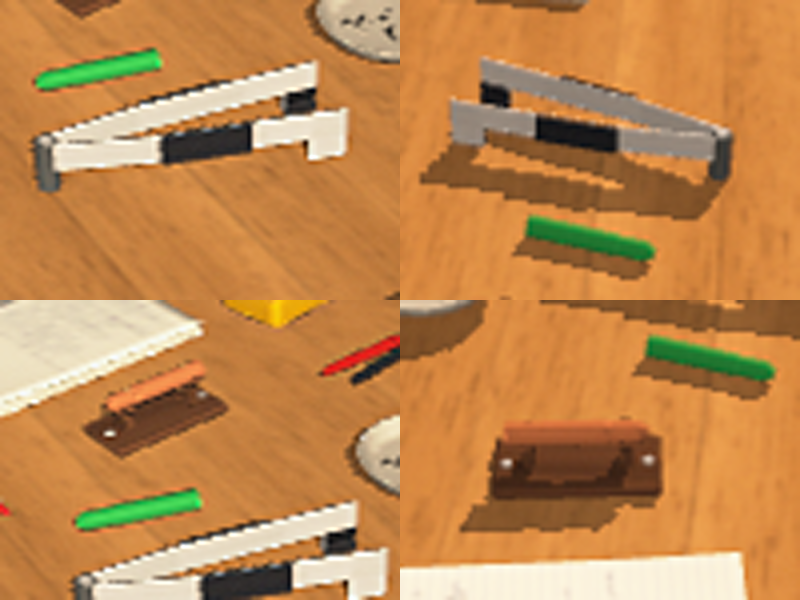

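The crop confirms the choice: the copper tube lies on the dark stand, and the plain green tubes are lookalikes. The tongs' grey pivot is at scene (236,253), and their jaws point to +x at about (307,240).

```bash
cat >> h.py <<'E'
from scipy.spatial.transform import Rotation as Ro
def tool():
    s=state();q=s["tool_rot"];R=Ro.from_quat([q[1],q[2],q[3],q[0]]).as_matrix();return np.array(s["tool_pos"]),R
def yawy(R): return np.degrees(np.arctan2(R[1,1],R[0,1]))
def go(P,yaw=None):
    p,R=tool();d=R.T@(np.array(P)-p)*10
    t=0 if yaw is None else -np.radians((yaw-yawy(R)+90)%180-90)*10
    print("tcp",np.round(p,4),"yaw",round(yawy(R),2),"-> shift",np.round(d,3),"twist",round(t,3),"q",np.round(state()["joint_pos"],2))
E
python3 - <<'E'
from h import *
c=get_calibration("wrist");T=np.array(c["pose"]);p,R=tool()
print("K",c["camera_matrix"]);print("cam in tool",(R.T@(T[:3,3]-p)).round(4));print((R.T@T[:3,:3]).round(3))
print("pivot",onz("scene",(236.5,250.5),.036),onz("side",(426/1.0*0+245+722/4-100,180+128/4),.036))
print("jaw near",onz("scene",(225+347/4,215+110/4),.036),"far",onz("scene",(225+316/4,215+63/4),.036))
print("side jaw",onz("side",(245+52/4,180+98/4),.036),onz("side",(245+82/4,180+60/4),.036))
go([.5,.15,.33])
E
```

```text
K [[331.8326551    0.         279.64050093]
 [  0.         331.8326551  208.7348713 ]
 [  0.           0.           1.        ]]
cam in tool [ 0.0672  0.0006 -0.1202]
[[ 0.     0.964  0.264]
 [ 1.    -0.     0.   ]
 [ 0.     0.264 -0.964]]
pivot [0.38587877 0.02951307 0.036     ] [0.38582013 0.02765577 0.036     ]
jaw near [ 0.56311951 -0.04545933  0.036     ] far [0.57707302 0.00927652 0.036     ]
side jaw [0.5766826  0.01068561 0.036     ] [ 0.56182049 -0.03943925  0.036     ]
tcp [0.2427 0.5759 0.2533] yaw 67.15 -> shift [-4.025 -2.926 -0.767] twist 0 q [ 1.05  0.05  1.61  0.    1.48 -0.12]
```

{"fn": "apply_moves", "kwargs": {
  "targets": [
    {"translation":[-0.4,-0.2,0],"twist":0,"hand":1},
    {"translation":[-0.4,-0.2,0],"twist":0,"hand":1},
    {"translation":[-0.4,-0.2,0],"twist":0,"hand":1},
    {"translation":[-0.4,-0.2,0],"twist":0,"hand":1},
    {"translation":[-0.4,-0.2,0],"twist":0,"hand":1},
    {"translation":[-0.4,-0.2,0],"twist":0,"hand":1},
    {"translation":[-0.4,-0.2,0],"twist":0,"hand":1},
    {"translation":[-0.4,-0.2,0],"twist":0,"hand":1}
  ]
}}

```text
time: 2.25
tool_pos: [0.4764, 0.3027, 0.2536]
tool_rot: [0.0, 0.198, 0.98, 0.0]
contact_force: [0.9, 1.2, -0.0]
gripper_width: 1.005
grasp_force: 0.0
```

{"fn": "apply_moves", "kwargs": {
  "targets": [
    {"translation":[-0.4,-0.2,0],"twist":0,"hand":1},
    {"translation":[-0.4,-0.2,0],"twist":0,"hand":1},
    {"translation":[0,0,0],"twist":-0.8,"hand":1},
    {"translation":[0,0,0],"twist":-0.8,"hand":1}
  ]
}}

```text
time: 2.65
tool_pos: [0.5346, 0.2348, 0.2533]
tool_rot: [-0.0, 0.119, 0.993, 0.0]
contact_force: [-0.0, -0.3, -0.0]
gripper_width: 1.008
grasp_force: 0.0
```

```bash
cat >> h.py <<'E'
def look(n,qs):
    im=grab_frame("wrist");save(n,im)
    for q in qs:
        for r in recognise("wrist",q)[:2]: print(q,round(r["score"],2),np.round(r["point"],4),np.round(proj("wrist",r["point"])))
        for r in regions_of("wrist",q)[:2]:
            m=r["pixels"].astype(np.uint8);rc=cv2.minAreaRect(cv2.findNonZero(m));print(q,round(r["score"],2),m.sum(),np.round(cv2.boxPoints(rc),1).tolist())
    return im
E
python3 - <<'E'
from h import *
look('w1.png',["tube_center","stand_cradle","tongs"]);go([.483,.005,.25],76.4)
E
```

```text
tube_center 0.93 [0.4697 0.1228 0.0176] [161. 149.]
tube_center 0.61 [0.5395 0.227  0.0435] [272. 194.]
tube_center 0.87 1094 [[254.39999389648438, 156.1999969482422], [268.0, 150.89999389648438], [297.6000061035156, 228.3000030517578], [283.8999938964844, 233.60000610351562]]
tube_center 0.79 1221 [[152.60000610351562, 104.4000015258789], [169.0, 103.0999984741211], [176.0, 186.6999969482422], [159.60000610351562, 188.0]]
stand_cradle 0.57 [0.5377 0.2318 0.0069] [276. 184.]
stand_cradle 0.67 2865 [[238.3000030517578, 151.89999389648438], [279.70001220703125, 135.3000030517578], [313.70001220703125, 220.10000610351562], [272.29998779296875, 236.6999969482422]]
tongs 0.78 [0.4711 0.0188 0.0281] [ 64. 175.]
tongs 0.8 6373 [[13.199999809265137, 81.69999694824219], [82.69999694824219, 70.9000015258789], [113.0999984741211, 266.3999938964844], [43.599998474121094, 277.1000061035156]]
tongs 0.68 735 [[68.0, 393.3999938964844], [92.5999984741211, 384.79998779296875], [104.4000015258789, 418.8999938964844], [79.9000015258789, 427.3999938964844]]
tcp [0.5334 0.2366 0.2533] yaw 76.3 -> shift [-0.059 -2.37   0.033] twist -0.017 q [ 0.29 -0.05  1.71 -0.    1.48 -1.04]
```

View pics/w1.png

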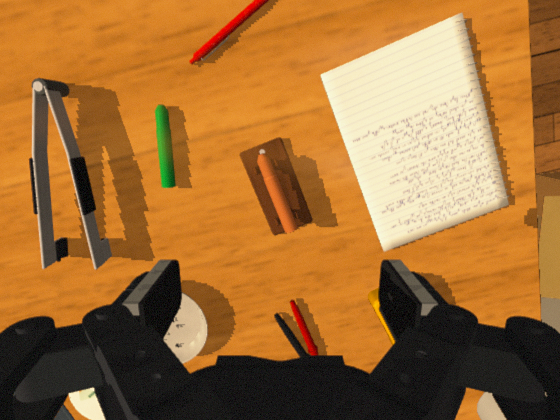

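The wrist view shows the copper tube on the stand from (261,153) to (291,231). The tongs are at left, with the pivot at (40,87) and jaws at about (75,255), and the green tube is at (166,145).

{"fn": "apply_moves", "kwargs": {
  "targets": [
    {"translation":[0,-0.47,0],"twist":0,"hand":1},
    {"translation":[0,-0.47,0],"twist":0,"hand":1},
    {"translation":[0,-0.47,0],"twist":0,"hand":1},
    {"translation":[0,-0.47,0],"twist":0,"hand":1},
    {"translation":[0,-0.47,0],"twist":0,"hand":1},
    {"translation":[0,0,0.3],"twist":0,"hand":1},
    {"translation":[0,0,0],"twist":0,"hand":1}
  ]
}}

```text
time: 3.7
tool_pos: [0.4758, 0.0073, 0.2198]
tool_rot: [-0.003, 0.121, 0.993, 0.0]
contact_force: [-0.6, 0.3, -0.6]
gripper_width: 1.0
grasp_force: 0.0
```

```bash
python3 - <<'E'
from h import *
look('w2.png',["tongs","tongs_grip","tongs_jaws","tray_cradle"]);go([.483,.005,.25],76.4)
E
```

```text
tongs 0.66 [0.4739 0.0141 0.035 ] [284. 186.]
tongs_grip 0.66 [0.4726 0.0176 0.0347] [287. 182.]
tongs_grip 0.97 2356 [[253.0, 79.0], [310.0, 79.0], [310.0, 286.0], [253.0, 286.0]]
tongs_jaws 0.7 [0.4763 0.0132 0.0361] [283. 187.]
tongs_jaws 0.84 2176 [[253.0, 80.0], [310.0, 80.0], [310.0, 285.0], [253.0, 285.0]]
tongs_jaws 0.53 4385 [[41.900001525878906, 256.5], [111.0, 235.1999969482422], [132.8000030517578, 306.1000061035156], [63.70000076293945, 327.29998779296875]]
tray_cradle 0.81 [ 5.248e-01 -2.255e-01  5.000e-04] [ 88. 270.]
tray_cradle 0.63 4340 [[41.5, 257.5], [109.9000015258789, 234.6999969482422], [133.10000610351562, 304.29998779296875], [64.69999694824219, 327.1000061035156]]
tcp [0.4785 0.0085 0.2241] yaw 76.38 -> shift [-0.052 -0.023 -0.259] twist -0.003 q [-0.14 -0.29  1.98  0.    1.46 -1.47]
```

View pics/w2.png

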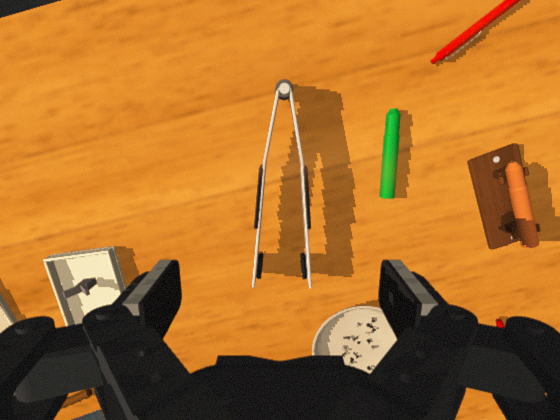

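This view shows the tongs nearly upright in the image: pivot top (284,89), pads at (258,197) and (307,197), jaw tips (253,287) and (310,287). The tray is at the lower left, partly hidden by a finger, so I take a settled frame here and then look at the tray directly.

```bash
cat >> h.py <<'E'
from scipy.optimize import minimize
def mdist(cam_list, pts_fn, x0):
    # cam_list: (K,T,mask); fit x,y,yaw by IoU of the convex hull of the projected points
    S=4
    def f(x):
        P=pts_fn(x);c=0
        for K,T,m in cam_list:
            p=(P-T[:3,3])@T[:3,:3];q=np.c_[p[:,0],-p[:,1],-p[:,2]]@K.T;q=q[:,:2]/q[:,2:]
            h=cv2.convexHull(((q+.5)*S).astype(np.float32)).astype(np.int32)
            r=np.zeros((420*S,560*S),np.uint8);cv2.fillConvexPoly(r,h,1);r=cv2.resize(r.astype(np.float32),(560,420),interpolation=cv2.INTER_AREA)
            c+=1-np.minimum(r,m).sum()/np.maximum(r,m).sum()
        return c/len(cam_list)
    x0=np.array(x0,float);sim=np.vstack([x0,x0+[.01,0,0],x0+[0,.01,0],x0+[0,0,.15]])
    return minimize(f,x0,method="Nelder-Mead",options=dict(initial_simplex=sim,xatol=1e-4,fatol=1e-5,maxfev=150))
def box(l,w,z0,z1):
    c=np.array([[a*l/2,b*w/2,z] for a in(-1,1) for b in(-1,1) for z in(z0,z1)])
    return lambda x:c@Ro.from_euler('z',x[2]).as_matrix().T+[x[0],x[1],0]
def cyl(l,r,z):
    t=np.linspace(0,6.28,24);c=np.array([[s*l/2,r*np.cos(a),z+r*np.sin(a)] for s in(-1,1) for a in t])
    return lambda x:c@Ro.from_euler('z',x[2]).as_matrix().T+[x[0],x[1],0]
def obs(cam,q,xy=None,z=.02):
    c=get_calibration(cam);L=regions_of(cam,q)
    if not L: return None
    k=lambda r:np.linalg.norm(np.argwhere(r["pixels"]).mean(0)[::-1]-proj(cam,[*xy,z]))
    r=min(L,key=k);print(cam,q,round(r["score"],2),r["pixels"].sum(),"px off",round(k(r),1));return np.array(c["camera_matrix"]),np.array(c["pose"]),r["pixels"].astype(np.float32)
E
python3 - <<'E'
from h import *
im=grab_frame("wrist");save('w3.png',im)
for n,p in dict(piv=(284,89),jl=(253.5,286.5),jr=(310,286.5),pl=(258,196.5),pr=(307.5,197)).items(): print(n,onz("wrist",p,.036).round(4))
m=regions_of("wrist","tongs_grip")
print([cv2.boundingRect(r["pixels"].astype(np.uint8)) for r in m[:2]])
go([.54,-.2,.25],76.4)
for r in recognise("wrist","tongs_grip")[:1]:print(r)
E
```

```text
piv [0.3907 0.0341 0.036 ]
jl [ 0.5698 -0.041   0.036 ]
jr [0.5835 0.0156 0.036 ]
pl [ 0.4789 -0.0125  0.036 ]
pr [0.4905 0.0333 0.036 ]
[]
tcp [0.4783 0.0083 0.2237] yaw 76.36 -> shift [-1.091 -1.879 -0.262] twist -0.008 q [-0.14 -0.29  1.98 -0.    1.45 -1.47]
{'point': [0.4729, 0.0172, 0.0344], 'score': 0.93}
```

{"fn": "apply_moves", "kwargs": {
  "targets": [
    {"translation":[-0.2,-0.4,0],"twist":0,"hand":1},
    {"translation":[-0.2,-0.4,0],"twist":0,"hand":1},
    {"translation":[-0.2,-0.4,0],"twist":0,"hand":1},
    {"translation":[-0.2,-0.4,0],"twist":0,"hand":1},
    {"translation":[-0.2,-0.4,0],"twist":0,"hand":1},
    {"translation":[0,0,0],"twist":0,"hand":1},
    {"translation":[0,0,0],"twist":0,"hand":1}
  ]
}}

```text
time: 5.0
tool_pos: [0.5278, -0.2108, 0.223]
tool_rot: [-0.0, 0.12, 0.993, 0.0]
contact_force: [0.6, 0.2, 0.2]
gripper_width: 1.002
grasp_force: 0.0
```

```bash
python3 - <<'E'
from h import *
O={}
save('w4.png',grab_frame("wrist"));grab_frame("scene");grab_frame("side")
tr=[];tb=[]
for cam in("wrist","scene","side"):
    o=obs(cam,"tray_cradle",(.555,-.23),.01)
    if o: 
        r=mdist([o],box(.132,.072,0,.014),[.555,-.23,-.25]);print(cam,r.x.round(4),r.fun.round(3));tr.append(o)
for cam in("scene","side"):
    o=obs(cam,"tube_center",(.54,.232),.032)
    if o:
        r=mdist([o],cyl(.088,.0075,.032),[.54,.232,.1]);print("tube",cam,r.x.round(4),r.fun.round(3))
go([.483,.005,.15],76.4)
E
```

```text
wrist tray_cradle 0.67 8427 px off 5.1
wrist [ 0.5589 -0.2247 -0.0923] 0.025
scene tray_cradle 0.88 1626 px off 0.7
scene [ 0.5577 -0.2272 -0.0957] 0.042
side tray_cradle 0.8 542 px off 1.4
side [ 0.5585 -0.2298 -0.0659] 0.116
scene tube_center 0.74 153 px off 31.2
tube scene [0.54  0.232 0.1  ] 1.0
side tube_center 0.56 212 px off 2.1
tube side [0.5437 0.2273 0.0935] 0.07
tcp [ 0.5279 -0.2092  0.2235] yaw 76.39 -> shift [0.941 1.976 0.734] twist -0.002 q [-0.51 -0.06  1.78  0.    1.43 -1.84]
```

View pics/w4.png

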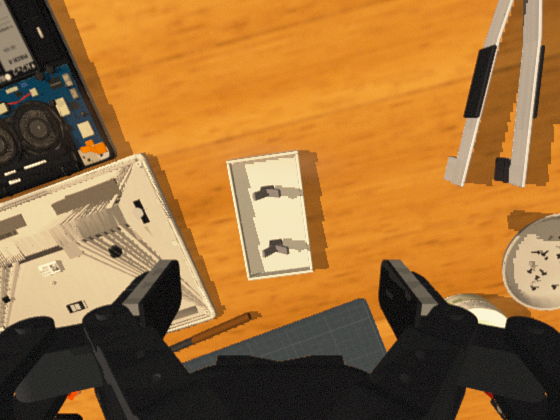

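The tray is in clear view, a box with corners about (228,160), (298,152), (313,270) and (248,279), holding two grey notches at (265,190) and (275,248). I'll turn the tool half round so that the wrist camera looks over the jaws while the tongs are held, which also averages out the hand-eye bias.

{"fn": "apply_moves", "kwargs": {
  "targets": [
    {"translation":[0.19,0.4,0],"twist":0,"hand":1},
    {"translation":[0.19,0.4,0],"twist":0,"hand":1},
    {"translation":[0.19,0.4,0],"twist":0,"hand":1},
    {"translation":[0.19,0.4,0],"twist":0,"hand":1},
    {"translation":[0.19,0.4,0],"twist":0,"hand":1},
    {"translation":[0,0,0],"twist":1,"hand":1},
    {"translation":[0,0,0],"twist":1,"hand":1},
    {"translation":[0,0,0],"twist":1,"hand":1}
  ]
}}

```text
time: 6.2
tool_pos: [0.4827, 0.0078, 0.2235]
tool_rot: [0.0, 0.267, 0.964, 0.0]
contact_force: [-0.6, -0.4, 0.3]
gripper_width: 1.0
grasp_force: 0.0
```

{"fn": "apply_moves", "kwargs": {
  "targets": [
    {"translation":[0,0,0],"twist":1,"hand":1},
    {"translation":[0,0,0],"twist":1,"hand":1},
    {"translation":[0,0,0],"twist":1,"hand":1},
    {"translation":[0,0,0],"twist":1,"hand":1},
    {"translation":[0,0,0],"twist":1,"hand":1},
    {"translation":[0,0,0],"twist":1,"hand":1},
    {"translation":[0,0,0],"twist":1,"hand":1},
    {"translation":[0,0,0],"twist":1,"hand":1}
  ]
}}

```text
time: 7.0
tool_pos: [0.4828, 0.0071, 0.2235]
tool_rot: [0.0, 0.622, 0.783, 0.0]
contact_force: [-0.2, 1.1, -0.5]
gripper_width: 1.001
grasp_force: 0.0
```

{"fn": "apply_moves", "kwargs": {
  "targets": [
    {"translation":[0,0,0],"twist":1,"hand":1},
    {"translation":[0,0,0],"twist":1,"hand":1},
    {"translation":[0,0,0],"twist":1,"hand":1},
    {"translation":[0,0,0],"twist":1,"hand":1},
    {"translation":[0,0,0],"twist":1,"hand":1},
    {"translation":[0,0,0],"twist":1,"hand":1},
    {"translation":[0,0,0],"twist":1,"hand":1},
    {"translation":[0,0,0],"twist":1,"hand":1}
  ]
}}

```text
time: 7.8
tool_pos: [0.4828, 0.0071, 0.2234]
tool_rot: [0.0, 0.878, 0.479, 0.0]
contact_force: [0.3, -0.3, 0.4]
gripper_width: 0.999
grasp_force: 0.0
```

{"fn": "apply_moves", "kwargs": {
  "targets": [
    {"translation":[0,0,0],"twist":1,"hand":1},
    {"translation":[0,0,0],"twist":1,"hand":1},
    {"translation":[0,0,0],"twist":1,"hand":1},
    {"translation":[0,0,0],"twist":1,"hand":1},
    {"translation":[0,0,0],"twist":1,"hand":1},
    {"translation":[0,0,0],"twist":1,"hand":1},
    {"translation":[0,0,0],"twist":1,"hand":1},
    {"translation":[0,0,0],"twist":1,"hand":1}
  ]
}}

```text
time: 8.6
tool_pos: [0.4828, 0.0071, 0.2235]
tool_rot: [0.0, 0.995, 0.099, 0.0]
contact_force: [0.4, -0.2, -0.2]
gripper_width: 1.001
grasp_force: 0.0
```

{"fn": "apply_moves", "kwargs": {
  "targets": [
    {"translation":[0,0,0],"twist":1,"hand":1},
    {"translation":[0,0,0],"twist":1,"hand":1},
    {"translation":[0,0,0],"twist":1,"hand":1},
    {"translation":[0,0,0],"twist":1,"hand":1},
    {"translation":[0,0,0],"twist":0.5,"hand":1},
    {"translation":[0,0,0],"twist":0,"hand":1}
  ]
}}

```text
time: 9.2
tool_pos: [0.4828, 0.0071, 0.2234]
tool_rot: [0.0, 0.992, -0.123, 0.0]
contact_force: [-0.2, 0.2, -0.8]
gripper_width: 1.001
grasp_force: 0.0
```

```bash
python3 - <<'E'
from h import *
im=grab_frame("wrist");save('w5.png',im)
o=obs("wrist","tongs",(.483,.007),.03)
print(cv2.boundingRect(o[2].astype(np.uint8)))
o=obs("wrist","tube_center",(.54,.232),.032);r=mdist([o],cyl(.088,.0075,.032),[.54,.23,.1]);print(r.x,r.fun)
o=obs("wrist","tray_cradle",(.558,-.227),.01)
if o: r=mdist([o],box(.132,.072,0,.014),[.555,-.23,-.1]);print(r.x,r.fun)
go([.483,.005,.15],76)
E
```

```text
wrist tongs 0.67 2950 px off 3.1
(245, 89, 69, 203)
wrist tube_center 0.9 1743 px off 7.2
[0.54303341 0.22939842 0.1377004 ] 0.06682473421096802
wrist tray_cradle 0.68 10398 px off 12.4
[ 0.55918168 -0.22647089 -0.10423439] 0.015081942081451416
tcp [0.4829 0.0069 0.2234] yaw -104.11 -> shift [0.006 0.018 0.734] twist -0.019 q [-0.14 -0.28  1.97 -0.    1.45  1.68]
```

View pics/w5.png

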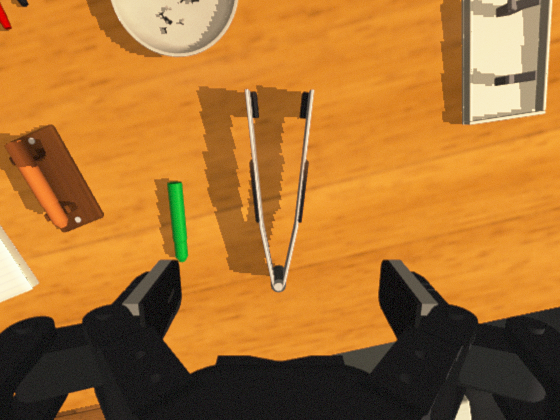

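The flipped view shows the pivot at (279,286), jaw tips at (248,90) and (312,90), pads at (253,192) and (305,192), and the copper tube at left from (22,146) to (63,226).

```bash
python3 - <<'E'
from h import *
d={n:onz("wrist",p,.036) for n,p in dict(piv=(279,286),jl=(248,90),jr=(312.5,90),pl=(253.5,192),pr=(305,192)).items()}
for n in d: print(n,d[n].round(4))
j=(d['jl']+d['jr'])/2;v=j-d['piv'];print("jm",j.round(4),"len",np.linalg.norm(v),"yaw",np.degrees(np.arctan2(v[1],v[0])),"grip",(d['piv']+v*100/192).round(4))
E
```

```text
piv [0.3862 0.0324 0.036 ]
jl [0.5771 0.0123 0.036 ]
jr [ 0.5633 -0.0425  0.036 ]
pl [0.4878 0.0317 0.036 ]
pr [ 0.4759 -0.0156  0.036 ]
jm [ 0.5702 -0.0151  0.036 ] len 0.1899858350628316 yaw -14.466577671019696 grip [0.4821 0.0076 0.036 ]
```

{"fn": "apply_moves", "kwargs": {
  "targets": [
    {"translation":[0.02,-0.02,0.45],"twist":0,"hand":1},
    {"translation":[0,0,0.45],"twist":0,"hand":1},
    {"translation":[0,0,0.45],"twist":0,"hand":1},
    {"translation":[0,0,0.35],"twist":0,"hand":0.9},
    {"translation":[0,0,0.23],"twist":0,"hand":0.8},
    {"translation":[0,0,0],"twist":0,"hand":0.7},
    {"translation":[0,0,0],"twist":0,"hand":0.7}
  ]
}}

```text
time: 10.1
tool_pos: [0.4855, 0.0082, 0.0307]
tool_rot: [-0.0, 0.992, -0.123, -0.0]
contact_force: [0.3, 0.1, -0.4]
gripper_width: 0.696
grasp_force: 0.0
```

{"fn": "apply_moves", "kwargs": {
  "targets": [
    {"translation":[0,0,0],"twist":0,"hand":0.52},
    {"translation":[0,0,0],"twist":0,"hand":0.52},
    {"translation":[0,0,0],"twist":0,"hand":0.52}
  ]
}}

```text
time: 10.4
tool_pos: [0.4876, 0.008, 0.0331]
tool_rot: [-0.0, 0.992, -0.123, 0.003]
contact_force: [-0.2, 0.4, 6.2]
gripper_width: 0.519
grasp_force: 4.1
```

```bash
python3 - <<'E'
from h import *
s=state();print(s["gripper_width"]*85,s["grasp_force"],s["contact_force"]);go([.5,.15,.1])
save('w6.png',grab_frame("wrist"))
E
```

```text
44.15427032620508 4.066429436788894 [-0.17248632  0.42115239  6.17953613]
tcp [0.4876 0.008  0.0331] yaw -104.15 -> shift [-0.224 -1.407 -0.669] twist 0 q [-0.14 -0.03  2.09  0.    1.07  1.68]
```

View pics/w6.png

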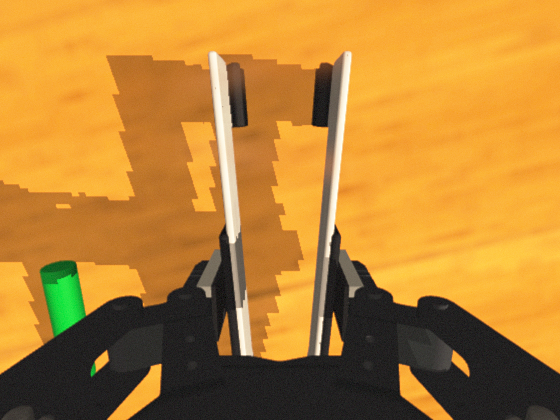

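The tongs are held half open between the fingers, with arm tips at (213,53) and (348,53) and jaw pads at (238,95) and (322,95). I'll work out where the jaws are relative to the TCP.

```bash
python3 - <<'E'
from h import *
p,R=tool()
for z in(.034,.036,.038):
  a=onz("wrist",(213.5,53.5),z);b=onz("wrist",(348,53.5),z);m=(a+b)/2
  print(z,np.linalg.norm(a-b).round(4),(R.T@(m-p)).round(4), "rel arms near pads",[(R.T@(onz("wrist",q,z)-p)).round(4).tolist() for q in((230,235),(332,235))])
  print((R.T@(a-p)).round(4),(R.T@(b-p)).round(4))
E
```

```text
0.034 0.0446 [ 0.0871 -0.0002 -0.0004] rel arms near pads [[0.0234, -0.0195, -0.0007], [0.0234, 0.0194, -0.0008]]
[ 0.0871 -0.0225 -0.0004] [ 0.0871  0.0221 -0.0004]
0.036 0.0439 [ 0.0867 -0.0002 -0.0024] rel arms near pads [[0.0241, -0.0192, -0.0027], [0.0241, 0.0191, -0.0028]]
[ 0.0867 -0.0222 -0.0024] [ 0.0867  0.0217 -0.0024]
0.038 0.0431 [ 0.0864 -0.0002 -0.0044] rel arms near pads [[0.0248, -0.0189, -0.0047], [0.0248, 0.0187, -0.0048]]
[ 0.0864 -0.0218 -0.0044] [ 0.0864  0.0213 -0.0044]
```

{"fn": "apply_moves", "kwargs": {
  "targets": [
    {"translation":[0,0,-0.1],"twist":0,"hand":0.52},
    {"translation":[0,0,-0.2],"twist":0,"hand":0.52},
    {"translation":[0,0,-0.4],"twist":0,"hand":0.52},
    {"translation":[0,0,-0.4],"twist":0,"hand":0.52},
    {"translation":[0,0,0],"twist":0,"hand":0.52},
    {"translation":[0,0,0],"twist":0,"hand":0.52}
  ]
}}

```text
time: 11.05
tool_pos: [0.4862, 0.0081, 0.1423]
tool_rot: [0.0, 0.992, -0.123, 0.002]
contact_force: [0.5, 0.3, -0.8]
gripper_width: 0.521
grasp_force: 3.4
```

```bash
python3 - <<'E'
from h import *
s=state();print(s["gripper_width"]*85,s["grasp_force"],s["contact_force"])
im=grab_frame("wrist");save('w7.png',im);grab_frame("side")
for cam in("wrist","side"):
  o=obs(cam,"tube_center",(.543,.229),.032)
  r=mdist([o],cyl(.088,.0075,.032),[.543,.229,.1]);print(r.x,r.fun)
go([.5,.15,.1])
E
```

```text
44.25893359720606 3.365326189377811 [ 0.48224341  0.34472208 -0.76867891]
wrist tube_center 0.92 1853 px off 197.2
[0.543 0.229 0.1  ] 1.0
side tube_center 0.79 211 px off 0.6
[0.54494445 0.22708891 0.10354057] 0.08321964740753174
tcp [0.484  0.0084 0.1385] yaw -104.17 -> shift [-0.191 -1.412  0.385] twist 0 q [-0.14 -0.19  2.04 -0.    1.29  1.68]
```

View pics/w7.png

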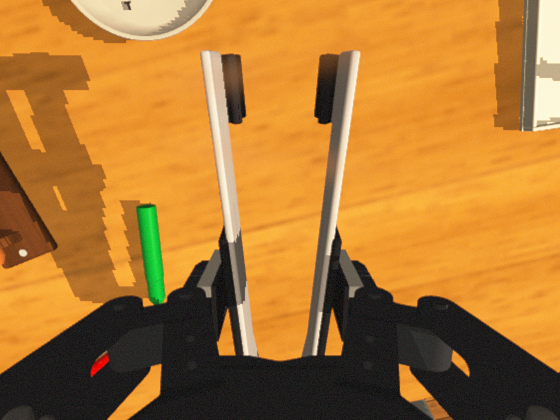

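The tongs are lifted and held, with arm tips at (204,52) and (357,52). They look slightly wider than before, which suggests a jaw-up pitch, so I'll check that numerically against the fixed cameras.

```bash
cat >> h.py <<'E'
def tongs_pts(p,R,w=.022):
    # tongs frame at grip: x=tool x, y=-tool y.. (symmetric), z=-tool z ; params: dx, dz(up), pitch(jaws up +)
    c=[[-.1+.006*np.cos(a),.006*np.sin(a),z] for a in np.linspace(0,6,8) for z in(-.026,.010)]
    c+=[[x,s*w,z] for x,z in((.092,.010),(.092,-.026),(.068,-.026)) for s in(-1,1)]
    c+=[[x,s*.022,z] for x in(-.03,.03) for s in(-1,1) for z in(-.011,.011)]
    c=np.array(c);B=np.c_[R[:,0],-R[:,1],-R[:,2]]
    def f(x):
        q=c@Ro.from_euler('y',-x[2]).as_matrix().T+[x[0],0,x[1]]
        return q@B.T+p
    return f
E
python3 - <<'E'
from h import *
for n in('w6.png','w7.png'):
    im=cv2.cvtColor(cv2.imread('pics/'+n),cv2.COLOR_BGR2HSV)
    for v in(62,100,150,200):
        u=np.where((im[v,190:375,1]<60)&(im[v,190:375,2]>60))[0]+190;print(n,v,u.min(),u.max())
grab_frame("scene");grab_frame("side");p,R=tool();print(p)
for cam in("scene","side"):
    o=obs(cam,"tongs",p[:2],.14)
    if o:
        r=mdist([o],tongs_pts(p,R),[0,0,0.]);print(cam,r.x.round(4),r.fun.round(3)); 
        cv2.imwrite('pics/m_%s.png'%cam,o[2]*255)
E
```

```text
w6.png 62 210 350
w6.png 100 214 346
w6.png 150 220 341
w6.png 200 225 336
w7.png 62 204 358
w7.png 100 208 352
w7.png 150 218 345
w7.png 200 222 338
[0.4843046  0.00836754 0.138677  ]
scene tongs 0.6 1062 px off 6.9
scene [-0.0051 -0.013   0.3493] 0.364
side tongs 0.59 673 px off 6.2
side [-0.0031 -0.0109  0.4734] 0.502[ WARN:0@1.968] global loadsave.cpp:1063 imwrite_ Unsupported depth image for selected encoder is fallbacked to CV_8U.
```

{"fn": "apply_moves", "kwargs": {
  "targets": [
    {"translation":[0,0,0.4],"twist":0,"hand":0.52},
    {"translation":[0,0,0.4],"twist":0,"hand":0.52},
    {"translation":[0,0,0.15],"twist":0,"hand":0.52},
    {"translation":[0,0,0.1],"twist":0,"hand":0.52},
    {"translation":[0,0,0.05],"twist":0,"hand":0.52},
    {"translation":[0,0,0],"twist":0,"hand":0.52}
  ]
}}

```text
time: 12.05
tool_pos: [0.4855, 0.0082, 0.0303]
tool_rot: [0.0, 0.992, -0.123, -0.0]
contact_force: [0.0, 0.6, -0.0]
gripper_width: 0.518
grasp_force: 0.0
```

{"fn": "apply_moves", "kwargs": {
  "targets": [
    {"translation":[0,0,0],"twist":0,"hand":0.6},
    {"translation":[0,0,0],"twist":0,"hand":0.72},
    {"translation":[0,0,0],"twist":0,"hand":0.72},
    {"translation":[-0.05,0,0.03],"twist":0,"hand":0.72},
    {"translation":[0,0,0],"twist":0,"hand":0.72}
  ]
}}

```text
time: 12.55
tool_pos: [0.4795, 0.0097, 0.0268]
tool_rot: [-0.0, 0.992, -0.123, -0.001]
contact_force: [-0.0, -0.1, 0.4]
gripper_width: 0.72
grasp_force: 0.0
```

```bash
python3 - <<'E'
from h import *
s=state();print(s["contact_force"]);go([.485,.008,.0265]);save('w8.png',grab_frame("wrist"))
im=cv2.cvtColor(cv2.imread('pics/w8.png'),cv2.COLOR_BGR2HSV)
m=(im[...,1]<60)&(im[...,2]>60)
for v in(45,50,54,58,62,66,70,80,100,150,200):
    u=np.where(m[v,170:395])[0]+170;print(v,u.min() if len(u) else 0,u.max() if len(u) else 0)
E
```

```text
[-0.02501372 -0.08298899  0.41319596]
tcp [0.4795 0.0097 0.0268] yaw -104.15 -> shift [0.057 0.003 0.003] twist 0 q [-0.14 -0.03  2.11  0.    1.06  1.68]
45 214 344
50 215 344
54 217 343
58 217 343
62 218 342
66 219 342
70 219 341
80 220 340
100 220 337
150 232 329
200 240 317
```

The grasp force went to zero during lowering, so the tongs may have slipped. I open the gripper, back straight up, and make one composite check picture.

{"fn": "apply_moves", "kwargs": {
  "targets": [
    {"translation":[0,0,0],"twist":0,"hand":1},
    {"translation":[0,0,0],"twist":0,"hand":1},
    {"translation":[0,0,0],"twist":0,"hand":1},
    {"translation":[0,0,-0.45],"twist":0,"hand":1},
    {"translation":[0,0,-0.45],"twist":0,"hand":1},
    {"translation":[0,0,-0.45],"twist":0,"hand":1},
    {"translation":[0,0,-0.45],"twist":0,"hand":1},
    {"translation":[0,0,0],"twist":0,"hand":1}
  ]
}}

```text
time: 13.4
tool_pos: [0.4846, 0.009, 0.2158]
tool_rot: [0.0, 0.992, -0.123, 0.007]
contact_force: [0.8, 0.6, 0.3]
gripper_width: 1.002
grasp_force: 0.0
```

```bash
python3 - <<'E'
from h import *
w=grab_frame("wrist");a=grab_frame("scene");b=grab_frame("side");save('w9.png',w)
w8=cv2.cvtColor(cv2.imread('pics/w8.png'),cv2.COLOR_BGR2RGB)
r=lambda i,W,H:cv2.resize(i,(W,H),interpolation=cv2.INTER_CUBIC)
save('comp.png',np.vstack([np.hstack([r(w[60:360,120:520],400,300),r(w8,400,300)]),np.hstack([r(a[200:275,225:325],400,300),r(b[165:240,245:345],400,300)])]))
for r in regions_of("wrist","tongs") : print(r["score"],r["pixels"].sum())
go([.485,.008,.0265])
E
```

```text
0.67 2657
0.62 5947
tcp [0.4796 0.0096 0.2056] yaw -104.16 -> shift [6.100e-02 1.000e-03 1.791e+00] twist 0 q [-0.14 -0.27  1.99 -0.    1.42  1.68]
```

View pics/comp.png

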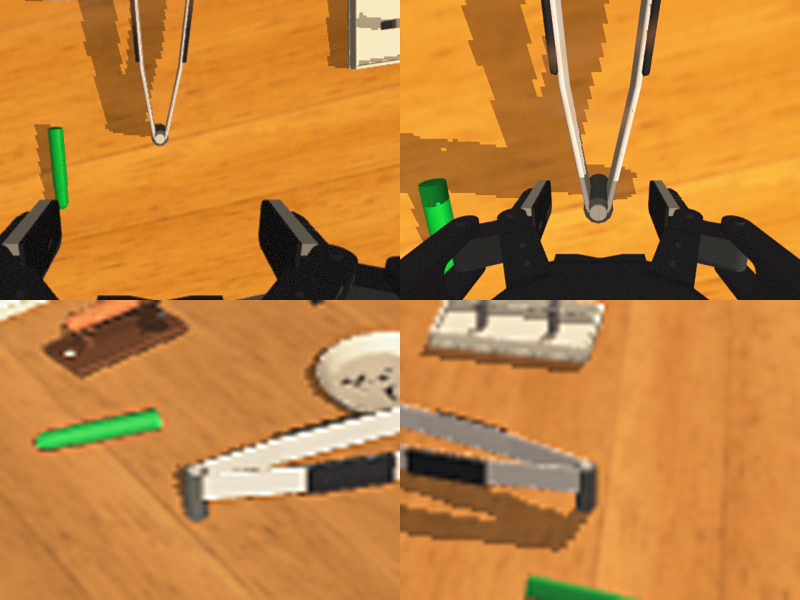

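The composite shows the tongs still upright but slid about 100 mm forward, with the pivot now at wrist pixel (280,197). They slipped out toward the jaws during lowering. I move forward and re-measure numerically, including the tin and dish.

{"fn": "apply_moves", "kwargs": {
  "targets": [
    {"translation":[0.4,0,0],"twist":0,"hand":1},
    {"translation":[0.4,0,0],"twist":0,"hand":1},
    {"translation":[0.2,0,-0.2],"twist":0,"hand":1},
    {"translation":[0,0,0],"twist":0,"hand":1},
    {"translation":[0,0,0],"twist":0,"hand":1},
    {"translation":[0,0,0],"twist":0,"hand":1}
  ]
}}

```text
time: 14.2
tool_pos: [0.5757, -0.0146, 0.2251]
tool_rot: [-0.0, 0.992, -0.123, -0.002]
contact_force: [-0.4, 0.1, -0.6]
gripper_width: 0.996
grasp_force: 0.0
```

```bash
cat >> h.py <<'E'
def tongs_free(x):
    c=[[-.1+.006*np.cos(a),.006*np.sin(a),z] for a in np.linspace(0,6,8) for z in(.0,.036)]
    c+=[[.092,s*.028,z] for z in(0,.036) for s in(-1,1)]
    c=np.array(c);return c@Ro.from_euler('z',x[2]).as_matrix().T+[x[0],x[1],0]
def cloud(n):
    # low-saturation bright metal and black pads, rows
    im=cv2.cvtColor(cv2.imread('pics/'+n),cv2.COLOR_BGR2HSV);return (im[...,1]<70)&(im[...,2]>60)
E
python3 - <<'E'
from h import *
w=grab_frame("wrist");save('w10.png',w);p,R=tool();print(p)
K=get_calibration("wrist");L=regions_of("wrist","tongs")
for r in L:
    m=r["pixels"];ys=np.where(m.any(1))[0];print(round(r["score"],2),m.sum(),ys.min(),ys.max(),[(v,*(np.where(m[v])[0][[0,-1]])) for v in range(ys.min(),ys.max()+1,12)])
im=cv2.cvtColor(w,cv2.COLOR_RGB2HSV);M=(im[...,1]<70)&(im[...,2]>60)
print([(v,*(np.where(M[v,200:360])[0][[0,-1]]+200)) for v in range(30,290,8) if M[v,200:360].any()])
for q in("flux_tin","screw_dish"):
    for r in recognise("wrist",q)[:1]: print(q,r["score"],r["point"])
grab_frame("scene");grab_frame("side")
for c in("scene","side"):
  for q in("flux_tin","screw_dish","tongs_grip"):
    for r in recognise(c,q)[:1]: print(c,q,r["score"],r["point"])
E
```

```text
[ 0.5757779  -0.01453901  0.22544716]
0.66 2740 85 287 [(85, np.int64(248), np.int64(250)), (97, np.int64(248), np.int64(314)), (109, np.int64(250), np.int64(312)), (121, np.int64(251), np.int64(311)), (133, np.int64(252), np.int64(309)), (145, np.int64(253), np.int64(308)), (157, np.int64(251), np.int64(308)), (169, np.int64(252), np.int64(308)), (181, np.int64(253), np.int64(307)), (193, np.int64(255), np.int64(305)), (205, np.int64(257), np.int64(303)), (217, np.int64(258), np.int64(302)), (229, np.int64(262), np.int64(297)), (241, np.int64(265), np.int64(294)), (253, np.int64(267), np.int64(291)), (265, np.int64(270), np.int64(288)), (277, np.int64(272), np.int64(286))]
[(30, np.int64(229), np.int64(300)), (38, np.int64(244), np.int64(289)), (86, np.int64(248), np.int64(315)), (94, np.int64(248), np.int64(314)), (102, np.int64(249), np.int64(313)), (110, np.int64(235), np.int64(312)), (118, np.int64(251), np.int64(311)), (126, np.int64(200), np.int64(310)), (134, np.int64(253), np.int64(309)), (142, np.int64(254), np.int64(308)), (150, np.int64(255), np.int64(307)), (158, np.int6
[... 269 characters left out ...]
.int64(299)), (222, np.int64(261), np.int64(298)), (230, np.int64(263), np.int64(296)), (238, np.int64(264), np.int64(294)), (246, np.int64(266), np.int64(292)), (254, np.int64(268), np.int64(291)), (262, np.int64(269), np.int64(289)), (270, np.int64(271), np.int64(287)), (278, np.int64(272), np.int64(285)), (286, np.int64(276), np.int64(282))]
flux_tin 0.71 [0.7179, -0.035, 0.0336]
screw_dish 0.96 [0.6832, 0.054, 0.0095]
scene flux_tin 0.67 [0.7311, -0.0519, 0.032]
scene screw_dish 0.96 [0.681, 0.0669, 0.0101]
scene tongs_grip 0.79 [0.58, -0.0106, 0.0267]
side flux_tin 0.84 [0.7428, -0.0268, 0.0292]
side screw_dish 0.68 [0.6783, 0.0481, 0.0108]
side tongs_grip 0.58 [0.5752, -0.0085, 0.0277]
```

The tin and dish haven't moved. The tongs' grip is about 5.5 mm ahead of the TCP. The first grip was probably too high on the pads, so I regrasp about 4 mm lower and rise slightly while closing.

{"fn": "apply_moves", "kwargs": {
  "targets": [
    {"translation":[0.05,0,0.45],"twist":0,"hand":1},
    {"translation":[0,0,0.45],"twist":0,"hand":1},
    {"translation":[0,0,0.45],"twist":0,"hand":1},
    {"translation":[0,0,0.35],"twist":0,"hand":0.9},
    {"translation":[0,0,0.2],"twist":0,"hand":0.8},
    {"translation":[0,0,0.09],"twist":0,"hand":0.66},
    {"translation":[0,0,0],"twist":0,"hand":0.66},
    {"translation":[0,0,0],"twist":0,"hand":0.66}
  ]
}}

```text
time: 15.6
tool_pos: [0.5834, -0.0164, 0.0297]
tool_rot: [0.0, 0.992, -0.123, 0.001]
contact_force: [0.3, 0.4, -0.2]
gripper_width: 0.657
grasp_force: 0.0
```

{"fn": "apply_moves", "kwargs": {
  "targets": [
    {"translation":[0,0,-0.005],"twist":0,"hand":0.58},
    {"translation":[0,0,-0.005],"twist":0,"hand":0.54},
    {"translation":[0,0,-0.005],"twist":0,"hand":0.51},
    {"translation":[0,0,0],"twist":0,"hand":0.51}
  ]
}}

```text
time: 16.0
tool_pos: [0.5839, -0.0164, 0.0317]
tool_rot: [0.0, 0.992, -0.123, 0.002]
contact_force: [1.0, -1.0, 6.0]
gripper_width: 0.512
grasp_force: 4.0
```

```bash
cat >> h.py <<'E'
def jawpx(n):
    w=grab_frame("wrist");save(n,w);im=cv2.cvtColor(w,cv2.COLOR_RGB2HSV);M=(im[...,1]<60)&(im[...,2]>60)
    M=cv2.morphologyEx(M.astype(np.uint8),cv2.MORPH_OPEN,np.ones((3,3)))
    print([(v,*(np.where(M[v,180:385])[0][[0,-1]]+180)) for v in (40,45,50,55,60,70,85,100,130,160,200,230) if M[v,180:385].any()])
E
python3 - <<'E'
from h import *
s=state();print(s["gripper_width"]*85,s["grasp_force"],s["contact_force"]);p,R=tool();print(p);jawpx('w11.png')
E
```

```text
43.561365509662245 3.9880681314889443 [ 1.01465716 -1.04061845  6.00467131]
[ 0.58394241 -0.01642887  0.03166058]
[(60, np.int64(214), np.int64(351)), (70, np.int64(216), np.int64(350)), (85, np.int64(217), np.int64(348)), (100, np.int64(217), np.int64(347)), (130, np.int64(220), np.int64(343)), (160, np.int64(223), np.int64(340)), (200, np.int64(226), np.int64(336)), (230, np.int64(227), np.int64(333))]
```

The descent ended about 3 mm too far forward and 3 mm too high, so I release, correct by 4 mm back and 5.5 mm down, and regrip.

{"fn": "apply_moves", "kwargs": {
  "targets": [
    {"translation":[0,0,0],"twist":0,"hand":0.66},
    {"translation":[0,0,0],"twist":0,"hand":0.66},
    {"translation":[-0.04,0,0.03],"twist":0,"hand":0.66},
    {"translation":[0,0,0.025],"twist":0,"hand":0.66},
    {"translation":[0,0,0],"twist":0,"hand":0.66},
    {"translation":[0,0,0],"twist":0,"hand":0.66}
  ]
}}

```text
time: 16.65
tool_pos: [0.5781, -0.0152, 0.0239]
tool_rot: [0.0, 0.992, -0.123, -0.0]
contact_force: [0.2, 0.7, -1.2]
gripper_width: 0.657
grasp_force: 0.0
```

```bash
python3 - <<'E'
from h import *
s=state();print(s["gripper_width"]*85,s["grasp_force"],s["contact_force"]);p,R=tool();print(p);jawpx('w12.png')
im=grab_frame("wrist")
# tip rows: first metallic row by column band
h=cv2.cvtColor(im,cv2.COLOR_RGB2HSV);M=(h[...,1]<60)&(h[...,2]>60)
for c in range(196,220,4): print(c,np.where(M[20:200,c])[0][:1]+20,end=' ')
for q in((205,50),(360,50)): print((R.T@(onz("wrist",q,.036)-p)).round(4))
E
```

```text
55.86251938442134 0.0 [ 0.22223011  0.71617778 -1.22454082]
[ 0.57809458 -0.01519881  0.02390139]
[(40, np.int64(182), np.int64(382)), (45, np.int64(183), np.int64(382)), (50, np.int64(184), np.int64(381)), (55, np.int64(184), np.int64(380)), (60, np.int64(185), np.int64(379)), (70, np.int64(187), np.int64(378)), (85, np.int64(189), np.int64(375)), (100, np.int64(191), np.int64(373)), (130, np.int64(195), np.int64(367)), (160, np.int64(200), np.int64(362)), (200, np.int64(206), np.int64(356)), (230, np.int64(208), np.int64(351))]
196 [42] 200 [46] 204 [52] 208 [87] 212 [51] 216 [49] [ 0.0865 -0.023  -0.0122]
[ 0.0865  0.0235 -0.0122]
```

{"fn": "apply_moves", "kwargs": {
  "targets": [
    {"translation":[0,0,-0.01],"twist":0,"hand":0.6},
    {"translation":[0,0,-0.01],"twist":0,"hand":0.56},
    {"translation":[0,0,-0.01],"twist":0,"hand":0.52},
    {"translation":[0,0,-0.01],"twist":0,"hand":0.505},
    {"translation":[0,0,-0.01],"twist":0,"hand":0.505},
    {"translation":[0,0,0],"twist":0,"hand":0.505}
  ]
}}

```text
time: 17.35
tool_pos: [0.5785, -0.0153, 0.0295]
tool_rot: [0.0, 0.992, -0.123, 0.0]
contact_force: [-0.1, 0.5, -0.6]
gripper_width: 0.507
grasp_force: 3.6
```

```bash
python3 - <<'E'
from h import *
s=state();print(s["gripper_width"]*85,s["grasp_force"],s["contact_force"]);p,R=tool();print(p);jawpx('w13.png')
E
```

```text
43.08973473732626 3.622641190595459 [-0.09694021  0.47385645 -0.5604905 ]
[ 0.57853425 -0.0152711   0.0295031 ]
[(40, np.int64(209), np.int64(357)), (45, np.int64(210), np.int64(356)), (50, np.int64(210), np.int64(356)), (55, np.int64(211), np.int64(355)), (60, np.int64(212), np.int64(355)), (70, np.int64(213), np.int64(354)), (85, np.int64(214), np.int64(352)), (100, np.int64(215), np.int64(350)), (130, np.int64(218), np.int64(347)), (160, np.int64(221), np.int64(343)), (200, np.int64(224), np.int64(339)), (230, np.int64(227), np.int64(335))]
```

{"fn": "apply_moves", "kwargs": {
  "targets": [
    {"translation":[0,0,-0.05],"twist":0,"hand":0.505},
    {"translation":[0,0,-0.1],"twist":0,"hand":0.505},
    {"translation":[0,0,-0.1],"twist":0,"hand":0.505},
    {"translation":[0,0,-0.1],"twist":0,"hand":0.505},
    {"translation":[0,0,0],"twist":0,"hand":0.505}
  ]
}}

```text
time: 17.9
tool_pos: [0.5802, -0.0155, 0.0671]
tool_rot: [0.0, 0.992, -0.123, 0.002]
contact_force: [-0.3, 0.4, 0.1]
gripper_width: 0.505
grasp_force: 3.6
```

```bash
python3 - <<'E'
from h import *
s=state();print(s["gripper_width"]*85,s["grasp_force"],s["contact_force"],s["ft_torque"]);p,R=tool();print(p);jawpx('w14.png')
E
```

```text
42.90898879199306 3.6224387187394314 [-0.2826266   0.40747674  0.08929193] [ 0.0091261   0.00655753 -0.00972885]
[ 0.58017037 -0.0154876   0.0671021 ]
[(40, np.int64(209), np.int64(356)), (45, np.int64(209), np.int64(356)), (50, np.int64(210), np.int64(356)), (55, np.int64(211), np.int64(355)), (60, np.int64(212), np.int64(354)), (70, np.int64(213), np.int64(353)), (85, np.int64(214), np.int64(352)), (100, np.int64(215), np.int64(350)), (130, np.int64(217), np.int64(347)), (160, np.int64(221), np.int64(343)), (200, np.int64(224), np.int64(339)), (230, np.int64(226), np.int64(335))]
```

The tongs are lifted level, with the same pixels before and after. Next I go beside the stand, aligned to the tube's yaw, to measure it once more.

{"fn": "apply_moves", "kwargs": {
  "targets": [
    {"translation":[0,0,-0.2],"twist":0,"hand":0.505},
    {"translation":[-0.15,-0.1,-0.3],"twist":0,"hand":0.505},
    {"translation":[-0.25,-0.2,-0.25],"twist":0,"hand":0.505},
    {"translation":[-0.25,-0.2,-0.18],"twist":0,"hand":0.505},
    {"translation":[-0.25,-0.2,0],"twist":0,"hand":0.505},
    {"translation":[-0.25,-0.2,0],"twist":0,"hand":0.505},
    {"translation":[-0.2,-0.15,0],"twist":0,"hand":0.505},
    {"translation":[-0.12,-0.08,0],"twist":0,"hand":0.505}
  ]
}}

```text
time: 18.75
tool_pos: [0.4621, 0.1314, 0.1568]
tool_rot: [0.0, 0.992, -0.123, -0.0]
contact_force: [0.9, -0.4, -0.5]
gripper_width: 0.508
grasp_force: 3.6
```

{"fn": "apply_moves", "kwargs": {
  "targets": [
    {"translation":[0,0,0],"twist":-0.5,"hand":0.505},
    {"translation":[0,0,0],"twist":-0.8,"hand":0.505},
    {"translation":[0,0,0],"twist":-0.8,"hand":0.505},
    {"translation":[0,0,0],"twist":-0.8,"hand":0.505},
    {"translation":[0,0,0],"twist":-0.5,"hand":0.505},
    {"translation":[0,0,0],"twist":0,"hand":0.505},
    {"translation":[0,0,0],"twist":0,"hand":0.505}
  ]
}}

```text
time: 19.45
tool_pos: [0.4635, 0.1301, 0.1571]
tool_rot: [0.0, 0.999, 0.046, -0.0]
contact_force: [0.8, 0.4, -1.4]
gripper_width: 0.505
grasp_force: 3.6
```

```bash
python3 - <<'E'
from h import *
s=state();print(s["gripper_width"]*85,s["grasp_force"],s["contact_force"]);p,R=tool();print(p,yawy(R));jawpx('w15.png')
for r in regions_of("wrist","tube_center")[:3]:
    m=r["pixels"].astype(np.uint8);print(r["score"],m.sum(),np.round(cv2.boxPoints(cv2.minAreaRect(cv2.findNonZero(m)))).tolist())
o=obs("wrist","tube_center",(.543,.229),.032);r=mdist([o],cyl(.088,.0075,.032),[.543,.229,.1]);print(r.x,r.fun)
o=obs("wrist","stand_cradle",(.543,.229),.02)
if o: r=mdist([o],box(.104,.05,0,.008),[.543,.229,.1]);print(r.x,r.fun)
E
```

```text
42.923031854099044 3.621977386641788 [ 0.82465911  0.43003407 -1.35023522]
[0.46354961 0.13006408 0.15710092] -84.76250673330897
[(40, np.int64(209), np.int64(357)), (45, np.int64(208), np.int64(357)), (50, np.int64(209), np.int64(356)), (55, np.int64(209), np.int64(356)), (60, np.int64(211), np.int64(355)), (70, np.int64(213), np.int64(354)), (85, np.int64(214), np.int64(352)), (100, np.int64(215), np.int64(351)), (130, np.int64(217), np.int64(347)), (160, np.int64(339), np.int64(343)), (200, np.int64(223), np.int64(339)), (230, np.int64(230), np.int64(336))]
0.94 3111 [[125.0, 14.0], [150.0, 10.0], [170.0, 148.0], [145.0, 152.0]]
0.82 1883 [[264.0, 239.0], [299.0, 140.0], [318.0, 147.0], [283.0, 245.0]]
0.42 112 [[-0.0, 293.0], [8.0, 293.0], [8.0, 308.0], [0.0, 308.0]]
wrist tube_center 0.94 3111 px off 8.4
[0.54275665 0.23013002 0.13551885] 0.07199865579605103
wrist stand_cradle 0.76 6128 px off 12.5
[0.54295401 0.22974306 0.15685899] 0.376459538936615
```

```bash
python3 - <<'E'
from h import *
import math
c=get_calibration("wrist");K=np.array(c["camera_matrix"]);Tc=np.array(c["pose"]);p,R=tool()
ct=R.T@(Tc[:3,3]-p);cR=R.T@Tc[:3,:3]
a=math.radians(76.3);R1=np.array([[-math.sin(a)*-0 -math.sin(a),math.cos(a),0],[math.cos(a),math.sin(a),0],[0,0,-1.]])
p1=np.array([.5334,.2366,.2533]);T=np.eye(4);T[:3,:3]=R1@cR;T[:3,3]=p1+R1@ct
def f(px,z):
    d=np.linalg.inv(K)@[*px,1.];d=T[:3,:3]@[d[0],-d[1],-d[2]];o=T[:3,3];return o+d*(z-o[2])/d[2]
e1=f((261.2,153.5),.033);e2=f((290.7,231),.033);print("w1 tube",(e1+e2)/2,np.linalg.norm(e1-e2),math.atan2(*(e2-e1)[1::-1]))
P=[f(q,.008) for q in((238.3,151.9),(279.7,135.3),(313.7,220.1),(272.3,236.7))];print("stand",np.mean(P,0),math.atan2(*(P[2]-P[1])[1::-1]),np.linalg.norm(P[2]-P[1]))
c7=math.radians(7.6);t=np.array([.544,.229]);g=t-.08*np.array([math.cos(c7),math.sin(c7)]);go([*g,.11],-82.4)
E
```

```text
w1 tube [0.54212085 0.23046079 0.033     ] 0.08880178291439605 0.11455825838966971
stand [0.54088949 0.23057238 0.008     ] 0.15017184038822595 0.10331499099131884
tcp [0.4635 0.1302 0.1573] yaw -84.71 -> shift [ 0.093 -0.877  0.473] twist -0.404 q [ 0.12 -0.22  2.03 -0.    1.33  1.6 ]
```

{"fn": "apply_moves", "kwargs": {
  "targets": [
    {"translation":[0.02,-0.2,0.1],"twist":-0.3,"hand":0.505},
    {"translation":[0.02,-0.3,0.15],"twist":0,"hand":0.505},
    {"translation":[0.02,-0.25,0.15],"twist":0,"hand":0.505},
    {"translation":[0,-0.14,0.1],"twist":0,"hand":0.505},
    {"translation":[0,0,0.1],"twist":0,"hand":0.505},
    {"translation":[0,0,0],"twist":0,"hand":0.505},
    {"translation":[0,0,0],"twist":0,"hand":0.505}
  ]
}}

```text
time: 20.35
tool_pos: [0.4594, 0.2186, 0.0973]
tool_rot: [0.0, 0.998, 0.061, -0.0]
contact_force: [0.7, 0.5, -1.0]
gripper_width: 0.505
grasp_force: 3.6
```

```bash
cat >> h.py <<'E'
def jawtube(n):
    w=grab_frame("wrist");save(n,w);h=cv2.cvtColor(w,cv2.COLOR_RGB2HSV)
    L=regions_of("wrist","tube_center")
    for r in L[:3]:
        m=r["pixels"].astype(np.uint8);print("tube",round(r["score"],2),m.sum(),np.round(cv2.boxPoints(cv2.minAreaRect(cv2.findNonZero(m))),1).tolist())
    D=((h[...,2]<70)).astype(np.uint8);D[160:]=0;D[:,:205]=0;D[:,355:]=0
    k,l,st,ce=cv2.connectedComponentsWithStats(D)
    print("dark",[(st[i].tolist()) for i in range(1,k) if st[i][4]>120])
    L=regions_of("wrist","tongs_jaws")
    for r in L[:2]:
        m=r["pixels"];ys=np.where(m.any(1))[0];print("tongs",round(r["score"],2),m.sum(),[(v,*np.where(m[v])[0][[0,-1]].tolist()) for v in range(ys.min(),ys.max()+1,10)][:14])
E
python3 - <<'E'
from h import *
s=state();p,R=tool();print(s["gripper_width"]*85,s["grasp_force"],p,yawy(R));jawtube('w16.png')
E
```

```text
42.94049049420739 3.6226912958073854 [0.45935442 0.21856673 0.09732616] -83.01293256809413
tube 0.85 3144 [[385.3999938964844, 275.6000061035156], [447.0, 155.1999969482422], [469.70001220703125, 166.89999389648438], [408.20001220703125, 287.20001220703125]]
tube 0.76 4642 [[261.79998779296875, 0.0], [293.0, -0.6000000238418579], [296.29998779296875, 166.8000030517578], [265.1000061035156, 167.39999389648438]]
tube 0.69 992 [[-1.0, 334.0], [55.900001525878906, 331.5], [56.900001525878906, 353.6000061035156], [0.0, 356.20001220703125]]
dark [[227, 48, 18, 15, 136], [314, 65, 22, 54, 915], [231, 84, 19, 35, 502]]
tongs 0.94 15169 [(35, 209, 214), (45, 207, 357), (55, 207, 356), (65, 209, 355), (75, 210, 355), (85, 211, 353), (95, 212, 351), (105, 212, 350), (115, 214, 349), (125, 215, 348), (135, 216, 347), (145, 216, 346), (155, 217, 345), (165, 218, 343)]
```

```bash
python3 - <<'E'
from h import *
p,R=tool();f=lambda px,z:(R.T@(onz("wrist",px,z)-p)*1e3).round(1)
zt=p[2]+.007
print("tips",f((207.5,37),zt),f((357,42),zt))
for z in(p[2]-.02,p[2]-.01,p[2]): print("jaw rows at",round(z-p[2],3),f((279.5,48),z)[0],f((279.5,65),z)[0],f((279.5,119),z)[0],"inner",f((245,100),z)[1],f((314,100),z)[1])
print("tube near end",f((280.7,167),.033),"at row0",f((277.4,0.),.033))
o=obs("wrist","tube_center",(.543,.229),.032);r=mdist([o],cyl(.088,.0075,.032),[.543,.229,.12]);print(r.x,r.fun)
E
```

```text
tips [ 90.9 -23.   -6.9] [89.5 23.4 -6.9]
jaw rows at -0.02 92.8 86.7 66.3 inner -14.6 13.2
jaw rows at -0.01 91.0 85.3 66.3 inner -13.6 12.2
jaw rows at 0.0 89.1 83.9 66.4 inner -12.6 11.2
tube near end [40.2 -0.  65.3] at row0 [123.   -1.7  65.4]
wrist tube_center 0.76 4642 px off 6.6
[0.54553833 0.23057622 0.13450377] 0.05567377805709839
```

{"fn": "apply_moves", "kwargs": {
  "targets": [
    {"translation":[0.05,0.01,0],"twist":-0.2,"hand":0.505},
    {"translation":[0,0,0.1],"twist":0,"hand":0.505},
    {"translation":[0,0,0.15],"twist":0,"hand":0.505},
    {"translation":[0,0,0.1],"twist":0,"hand":0.505},
    {"translation":[0,0,0.06],"twist":0,"hand":0.505},
    {"translation":[0,0,0.04],"twist":0,"hand":0.505},
    {"translation":[0,0,0],"twist":0,"hand":0.505},
    {"translation":[0,0,0],"twist":0,"hand":0.505}
  ]
}}

```text
time: 21.35
tool_pos: [0.4645, 0.2191, 0.0525]
tool_rot: [-0.0, 0.997, 0.071, 0.0]
contact_force: [0.0, -0.1, -0.7]
gripper_width: 0.501
grasp_force: 3.6
```

```bash
python3 - <<'E'
from h import *
s=state();p,R=tool();print(s["gripper_width"]*85,s["grasp_force"],s["contact_force"],p,yawy(R));jawtube('w17.png')
E
```

```text
42.55588294875087 3.6224744835880074 [ 0.00325827 -0.08782094 -0.68082289] [0.46449211 0.21908247 0.05250672] -81.81535228232238
tube 0.94 6880 [[263.0, 0.0], [303.0, 0.0], [303.0, 194.0], [263.0, 194.0]]
tube 0.69 4115 [[421.20001220703125, 291.20001220703125], [489.0, 177.5], [518.4000244140625, 195.0], [450.6000061035156, 308.70001220703125]]
dark [[227, 0, 39, 146, 2607], [304, 0, 9, 17, 123], [314, 50, 24, 70, 1228]]
tongs 0.57 15166 [(35, 209, 213), (45, 207, 358), (55, 208, 356), (65, 208, 355), (75, 210, 354), (85, 211, 353), (95, 212, 351), (105, 212, 350), (115, 213, 349), (125, 214, 348), (135, 215, 347), (145, 217, 346), (155, 218, 344), (165, 218, 343)]
```

{"fn": "apply_moves", "kwargs": {
  "targets": [
    {"translation":[0,0,-0.004],"twist":0,"hand":0.47},
    {"translation":[0,0,-0.004],"twist":0,"hand":0.44},
    {"translation":[0,0,-0.004],"twist":0,"hand":0.41},
    {"translation":[0,0,-0.003],"twist":0,"hand":0.39},
    {"translation":[0,0,0],"twist":0,"hand":0.38},
    {"translation":[0,0,0],"twist":0,"hand":0.375},
    {"translation":[0,0,0],"twist":0,"hand":0.37},
    {"translation":[0,0,0],"twist":0,"hand":0.37}
  ]
}}

```text
time: 22.3
tool_pos: [0.4644, 0.2189, 0.054]
tool_rot: [0.0, 0.997, 0.071, 0.0]
contact_force: [-0.1, -2.5, 1.7]
gripper_width: 0.385
grasp_force: 52.2
```

```bash
python3 - <<'E'
from h import *
s=state();p,R=tool();print(s["gripper_width"]*85,s["grasp_force"],s["contact_force"],p,yawy(R));jawtube('w18.png')
for row in (194,): print((R.T@(onz("wrist",(283,row),.034)-p)).round(4))
E
```

```text
32.73029743966279 52.242169976234436 [-0.06175605 -2.51322664  1.69622037] [0.46442601 0.21891013 0.05400689] -81.81911437574747
tube 0.89 4149 [[420.6000061035156, 292.8999938964844], [486.70001220703125, 177.89999389648438], [515.5, 194.5], [449.5, 309.5]]
tube 0.72 6898 [[262.0, 0.0], [303.0, 0.0], [303.0, 193.0], [262.0, 193.0]]
tube 0.42 12498 [[227.60000610351562, 355.20001220703125], [231.0, 35.900001525878906], [333.20001220703125, 37.0], [329.79998779296875, 356.29998779296875]]
dark [[228, 0, 36, 56, 793], [304, 0, 9, 18, 125], [248, 49, 18, 93, 1109], [300, 52, 18, 68, 935]]
tongs 0.72 12247 [(37, 234, 238), (47, 232, 333), (57, 232, 333), (67, 233, 332), (77, 234, 330), (87, 234, 329), (97, 233, 331), (107, 234, 329), (117, 236, 328), (127, 236, 327), (137, 236, 327), (147, 236, 327), (157, 237, 326), (167, 238, 325)]
[0.035  0.0008 0.02  ]
```

The tube is centred in the jaws. The 52 N grip is more than needed, so I ease it off.

{"fn": "apply_moves", "kwargs": {
  "targets": [
    {"translation":[0,0,0],"twist":0,"hand":0.379},
    {"translation":[0,0,0],"twist":0,"hand":0.379}
  ]
}}

```text
time: 22.65
tool_pos: [0.4644, 0.219, 0.0539]
tool_rot: [0.0, 0.997, 0.071, 0.0]
contact_force: [-0.2, -1.5, 2.4]
gripper_width: 0.382
grasp_force: 52.3
```

{"fn": "apply_moves", "kwargs": {
  "targets": [
    {"translation":[0,0,0],"twist":0,"hand":0.384},
    {"translation":[0,0,0],"twist":0,"hand":0.384}
  ]
}}

```text
time: 22.85
tool_pos: [0.4644, 0.219, 0.0539]
tool_rot: [0.0, 0.997, 0.071, 0.0]
contact_force: [0.3, -1.9, 2.0]
gripper_width: 0.39
grasp_force: 46.0
```

{"fn": "apply_moves", "kwargs": {
  "targets": [
    {"translation":[0,0,0],"twist":0,"hand":0.387},
    {"translation":[0,0,0],"twist":0,"hand":0.387}
  ]
}}

```text
time: 23.05
tool_pos: [0.4644, 0.219, 0.0538]
tool_rot: [0.0, 0.997, 0.071, 0.0]
contact_force: [-0.5, -1.4, 1.4]
gripper_width: 0.388
grasp_force: 41.1
```

{"fn": "apply_moves", "kwargs": {
  "targets": [
    {"translation":[0,0,0],"twist":0,"hand":0.393},
    {"translation":[0,0,0],"twist":0,"hand":0.397},
    {"translation":[0,0,0],"twist":0,"hand":0.397}
  ]
}}

```text
time: 23.35
tool_pos: [0.4644, 0.219, 0.0538]
tool_rot: [-0.0, 0.997, 0.071, 0.0]
contact_force: [0.7, -1.6, 0.2]
gripper_width: 0.398
grasp_force: 25.5
```

{"fn": "apply_moves", "kwargs": {
  "targets": [
    {"translation":[0,0,-0.05],"twist":0,"hand":0.397},
    {"translation":[0,0,-0.1],"twist":0,"hand":0.397},
    {"translation":[0,0,-0.2],"twist":0,"hand":0.397},
    {"translation":[0,0,-0.25],"twist":0,"hand":0.397},
    {"translation":[0,0,-0.15],"twist":0,"hand":0.397},
    {"translation":[0,0,0],"twist":0,"hand":0.397},
    {"translation":[0,0,0],"twist":0,"hand":0.397}
  ]
}}

```text
time: 24.05
tool_pos: [0.4641, 0.219, 0.1287]
tool_rot: [-0.0, 0.997, 0.071, 0.0]
contact_force: [0.1, -0.4, -1.7]
gripper_width: 0.399
grasp_force: 25.1
```

```bash
python3 - <<'E'
from h import *
import math
s=state();p,R=tool();print(s["gripper_width"]*85,s["grasp_force"],s["contact_force"],p,yawy(R));jawtube('w19.png')
grab_frame("side")
for r in recognise("side","tube_center"): print(r)
a=-.097;t=np.array([.5587,-.2262])-.079*np.array([math.cos(a),math.sin(a)]);print(t);go([*t,.13],-90+math.degrees(a))
E
```

```text
33.89849285882918 25.124439597129822 [ 0.07887781 -0.43120419 -1.72359501] [0.46407303 0.21902164 0.128699  ] -81.81150052895991
tube 0.93 2420 [[370.1000061035156, 264.70001220703125], [425.79998779296875, 160.3000030517578], [446.6000061035156, 171.39999389648438], [390.8999938964844, 275.79998779296875]]
tube 0.78 6597 [[263.0, 0.0], [301.0, 0.0], [301.0, 192.0], [263.0, 192.0]]
tube 0.71 1394 [[-0.30000001192092896, 311.0], [78.0, 309.6000061035156], [78.30000305175781, 328.70001220703125], [0.0, 330.1000061035156]]
dark [[248, 36, 15, 26, 150], [300, 62, 17, 59, 868], [249, 76, 16, 61, 664]]
{'point': [0.3463, 0.4164, 0.0115], 'score': 0.81}
{'point': [0.466, 0.1296, 0.0136], 'score': 0.73}
[ 0.48007136 -0.21854901]
tcp [0.4634 0.2188 0.1274] yaw -81.82 -> shift [-0.458  4.352 -0.023] twist 2.398 q [ 0.3  -0.1   1.98  0.    1.26  1.72]
```

{"fn": "apply_moves", "kwargs": {
  "targets": [
    {"translation":[0,0.15,0],"twist":0,"hand":0.397},
    {"translation":[-0.04,0.3,0],"twist":0,"hand":0.397},
    {"translation":[-0.05,0.4,0],"twist":0,"hand":0.397},
    {"translation":[-0.05,0.45,0],"twist":0,"hand":0.397},
    {"translation":[-0.05,0.45,0],"twist":0,"hand":0.397},
    {"translation":[-0.05,0.45,0],"twist":0,"hand":0.397},
    {"translation":[-0.05,0.45,0],"twist":0,"hand":0.397},
    {"translation":[-0.05,0.45,0],"twist":0,"hand":0.397}
  ]
}}

```text
time: 25.1
tool_pos: [0.474, -0.0953, 0.1286]
tool_rot: [0.0, 0.997, 0.071, -0.0]
contact_force: [0.9, 0.0, -1.5]
gripper_width: 0.4
grasp_force: 25.1
```

{"fn": "apply_moves", "kwargs": {
  "targets": [
    {"translation":[-0.05,0.4,0],"twist":0,"hand":0.397},
    {"translation":[-0.05,0.35,0],"twist":0,"hand":0.397},
    {"translation":[0,0.2,0],"twist":0,"hand":0.397},
    {"translation":[0,0,0],"twist":0.6,"hand":0.397},
    {"translation":[0,0,0],"twist":0.8,"hand":0.397},
    {"translation":[0,0,0],"twist":0.7,"hand":0.397},
    {"translation":[0,0,0],"twist":0.3,"hand":0.397},
    {"translation":[0,0,0],"twist":0,"hand":0.397}
  ]
}}

```text
time: 25.9
tool_pos: [0.4777, -0.1888, 0.1284]
tool_rot: [-0.0, 0.999, -0.049, -0.0]
contact_force: [0.4, 0.1, -1.6]
gripper_width: 0.398
grasp_force: 25.0
```

```bash
python3 - <<'E'
from h import *
s=state();p,R=tool();print(s["gripper_width"]*85,s["grasp_force"],s["contact_force"],p,yawy(R));jawtube('w20.png')
o=obs("wrist","tray_cradle",(.5587,-.2262),.01)
if o:
    # hull vs occluded mask: use the convex hull of the mask
    m=o[2].astype(np.uint8);h=cv2.convexHull(cv2.findNonZero(m));H=np.zeros_like(m);cv2.fillConvexPoly(H,h,1);print(cv2.boundingRect(m))
    r=mdist([(o[0],o[1],H.astype(np.float32))],box(.132,.072,0,.014),[.5587,-.2262,-.097]);print(r.x,r.fun)
w=cv2.imread('pics/w20.png');cv2.imwrite('pics/w20m.png',o[2]*255)
go([.4801,-.2185,.13],-95.55)
E
```

```text
33.83882470924041 25.025838017463684 [ 0.41782947  0.08430027 -1.62034027] [ 0.47770728 -0.1887871   0.12840127] -95.59839398640513
tube 0.9 6868 [[260.0, 192.8000030517578], [262.70001220703125, -0.5], [302.1000061035156, 0.0], [299.3999938964844, 193.3000030517578]]
dark [[300, 74, 16, 46, 666], [249, 84, 15, 36, 477]]
tongs 0.63 13245 [(36, 234, 237), (46, 231, 334), (56, 232, 333), (66, 232, 333), (76, 232, 332), (86, 233, 331), (96, 233, 330), (106, 234, 331), (116, 234, 330), (126, 235, 328), (136, 234, 328), (146, 235, 327), (156, 236, 326), (166, 236, 326)]
wrist tray_cradle 0.73 11326 px off 21.3
(295, 0, 91, 187)
[ 0.55965277 -0.22894201 -0.10316038] 0.2511904835700989
tcp [ 0.4781 -0.1884  0.1287] yaw -95.56 -> shift [ 0.049  0.298 -0.014] twist -0.001 q [-0.52 -0.1   1.98 -0.    1.26  1.15][ WARN:0@1.444] global loadsave.cpp:1063 imwrite_ Unsupported depth image for selected encoder is fallbacked to CV_8U.
```

{"fn": "apply_moves", "kwargs": {
  "targets": [
    {"translation":[0.02,0.1,0],"twist":0,"hand":0.397},
    {"translation":[0.02,0.15,0],"twist":0,"hand":0.397},
    {"translation":[0.01,0.05,0.1],"twist":0,"hand":0.397},
    {"translation":[0,0,0],"twist":0,"hand":0.397},
    {"translation":[0,0,0],"twist":0,"hand":0.397}
  ]
}}

```text
time: 26.6
tool_pos: [0.4799, -0.2185, 0.1179]
tool_rot: [-0.001, 0.999, -0.049, -0.001]
contact_force: [-0.5, -0.4, -0.7]
gripper_width: 0.403
grasp_force: 25.1
```

```bash
python3 - <<'E'
from h import *
s=state();p,R=tool();print(s["grasp_force"],s["contact_force"],p,yawy(R));w=grab_frame("wrist");save('w21.png',w)
c=get_calibration("wrist")
for r in regions_of("wrist","tray_cradle")[:2]:
    m=r["pixels"];ys=np.where(m.any(1))[0];print(round(r["score"],2),m.sum(),ys.min(),ys.max(),[(v,*np.where(m[v])[0][[0,-1]].tolist()) for v in range(ys.min(),ys.max()+1,15)])
    h=cv2.convexHull(cv2.findNonZero(m.astype(np.uint8)));H=np.zeros((420,560),np.uint8);cv2.fillConvexPoly(H,h,1)
    q=mdist([(np.array(c["camera_matrix"]),np.array(c["pose"]),H.astype(np.float32))],box(.132,.072,0,.014),[.5587,-.2262,-.097]);print(q.x,q.fun)
go([.4801,-.2183,.13],-95.6)
E
```

```text
25.055011510849 [-0.51070228 -0.43628632 -0.7298286 ] [ 0.47990126 -0.21848655  0.1178529 ] -95.60675150736246
0.94 8505 0 197 [(0, 222, 341), (15, 223, 340), (30, 223, 340), (45, 224, 339), (60, 225, 339), (75, 224, 338), (90, 226, 337), (105, 226, 336), (120, 226, 336), (135, 228, 335), (150, 228, 334), (165, 229, 334), (180, 229, 333), (195, 230, 332)]
[ 0.55900563 -0.2265573  -0.09983107] 0.009767651557922363
tcp [ 0.4803 -0.2183  0.1185] yaw -95.57 -> shift [-0.002 -0.    -0.115] twist 0.006 q [-0.57 -0.06  1.96  0.    1.24  1.1 ]
```

The tray fit is (0.559, -0.2266), and the held tube's centre is within 0.5 mm of it. Lowering gently.

{"fn": "apply_moves", "kwargs": {
  "targets": [
    {"translation":[0,0,0.1],"twist":0,"hand":0.397},
    {"translation":[0,0,0.15],"twist":0,"hand":0.397},
    {"translation":[0,0,0.15],"twist":0,"hand":0.397},
    {"translation":[0,0,0.1],"twist":0,"hand":0.397},
    {"translation":[0,0,0.06],"twist":0,"hand":0.397},
    {"translation":[0,0,0.03],"twist":0,"hand":0.397},
    {"translation":[0,0,0.02],"twist":0,"hand":0.397},
    {"translation":[0,0,0],"twist":0,"hand":0.397}
  ]
}}

```text
time: 27.5
tool_pos: [0.4806, -0.2186, 0.058]
tool_rot: [0.0, 0.999, -0.049, 0.0]
contact_force: [0.5, -0.6, -1.4]
gripper_width: 0.4
grasp_force: 25.1
```

{"fn": "apply_moves", "kwargs": {
  "targets": [
    {"translation":[0,0,0.01],"twist":0,"hand":0.397},
    {"translation":[0,0,0.01],"twist":0,"hand":0.397},
    {"translation":[0,0,0],"twist":0,"hand":0.397}
  ]
}}

```text
time: 27.8
tool_pos: [0.4805, -0.2186, 0.056]
tool_rot: [0.0, 0.999, -0.049, 0.0]
contact_force: [-0.2, -0.1, -1.8]
gripper_width: 0.399
grasp_force: 25.1
```

{"fn": "apply_moves", "kwargs": {
  "targets": [
    {"translation":[0,0,0.008],"twist":0,"hand":0.397},
    {"translation":[0,0,0.006],"twist":0,"hand":0.397},
    {"translation":[0,0,0],"twist":0,"hand":0.397},
    {"translation":[0,0,0],"twist":0,"hand":0.397}
  ]
}}

```text
time: 28.2
tool_pos: [0.4805, -0.2185, 0.0544]
tool_rot: [0.0, 0.999, -0.049, 0.0]
contact_force: [0.6, 0.2, -0.8]
gripper_width: 0.399
grasp_force: 25.1
```

{"fn": "apply_moves", "kwargs": {
  "targets": [
    {"translation":[0,0,0.006],"twist":0,"hand":0.397},
    {"translation":[0,0,0],"twist":0,"hand":0.397},
    {"translation":[0,0,0],"twist":0,"hand":0.397}
  ]
}}

```text
time: 28.5
tool_pos: [0.4805, -0.2186, 0.054]
tool_rot: [0.0, 0.999, -0.049, 0.0]
contact_force: [-1.2, 0.3, 0.9]
gripper_width: 0.397
grasp_force: 25.4
```

The tube is seated. I open the jaws slowly.

{"fn": "apply_moves", "kwargs": {
  "targets": [
    {"translation":[0,0,0.002],"twist":0,"hand":0.41},
    {"translation":[0,0,0.002],"twist":0,"hand":0.43},
    {"translation":[0,0,0.003],"twist":0,"hand":0.455},
    {"translation":[0,0,0.003],"twist":0,"hand":0.48},
    {"translation":[0,0,0.003],"twist":0,"hand":0.505},
    {"translation":[0,0,0],"twist":0,"hand":0.51},
    {"translation":[0,0,0],"twist":0,"hand":0.51}
  ]
}}

```text
time: 29.2
tool_pos: [0.4804, -0.2185, 0.0525]
tool_rot: [-0.0, 0.999, -0.049, -0.0]
contact_force: [-0.7, -0.1, -1.2]
gripper_width: 0.511
grasp_force: 3.6
```

```bash
python3 - <<'E'
from h import *
s=state();p,R=tool();print(s["gripper_width"]*85,s["grasp_force"],s["contact_force"],p);jawtube('w22.png')
E
```

```text
43.47508735860497 3.5619355247035855 [-0.70082414 -0.08344745 -1.18094744] [ 0.48039904 -0.21850814  0.05246204]
tube 0.8 6881 [[262.8999938964844, 0.0], [302.70001220703125, -0.4000000059604645], [304.5, 193.8000030517578], [264.70001220703125, 194.1999969482422]]
dark [[315, 69, 21, 50, 799], [230, 88, 18, 30, 408]]
tongs 0.8 15024 [(35, 208, 211), (45, 207, 359), (55, 208, 357), (65, 209, 356), (75, 209, 355), (85, 210, 354), (95, 211, 353), (105, 212, 351), (115, 213, 350), (125, 214, 349), (135, 215, 348), (145, 216, 346), (155, 217, 345), (165, 218, 344)]
```

{"fn": "apply_moves", "kwargs": {
  "targets": [
    {"translation":[0,0,-0.05],"twist":0,"hand":0.51},
    {"translation":[0,0,-0.15],"twist":0,"hand":0.51},
    {"translation":[0,0,-0.25],"twist":0,"hand":0.51},
    {"translation":[0,0,-0.2],"twist":0,"hand":0.51},
    {"translation":[0,-0.2,0],"twist":0,"hand":0.51},
    {"translation":[0,-0.35,0],"twist":0,"hand":0.51},
    {"translation":[0,-0.4,0],"twist":0,"hand":0.51},
    {"translation":[0,-0.4,0],"twist":0,"hand":0.51}
  ]
}}

```text
time: 30.15
tool_pos: [0.4941, -0.0832, 0.1193]
tool_rot: [0.0, 0.999, -0.049, 0.001]
contact_force: [-0.5, 0.5, -0.1]
gripper_width: 0.508
grasp_force: 3.6
```

{"fn": "apply_moves", "kwargs": {
  "targets": [
    {"translation":[0,-0.4,0],"twist":0,"hand":0.51},
    {"translation":[0,-0.3,0],"twist":0,"hand":0.51},
    {"translation":[0,-0.15,0.1],"twist":0,"hand":0.51},
    {"translation":[0,0,0.3],"twist":0,"hand":0.51},
    {"translation":[0,0,0.25],"twist":0,"hand":0.51},
    {"translation":[0,0,0.1],"twist":0,"hand":0.51},
    {"translation":[0,0,0.05],"twist":0,"hand":0.51},
    {"translation":[0,0,0],"twist":0,"hand":0.51}
  ]
}}

```text
time: 30.95
tool_pos: [0.5022, 0.0002, 0.0381]
tool_rot: [0.0, 0.999, -0.049, 0.0]
contact_force: [0.4, 0.7, 0.6]
gripper_width: 0.51
grasp_force: 3.6
```

```bash
python3 - <<'E'
from h import *
s=state();p,R=tool();print(s["gripper_width"]*85,s["grasp_force"],s["contact_force"],p,yawy(R));jawpx('w23.png')
E
```

```text
43.361869673916495 3.561339466668869 [0.35832339 0.65004128 0.60237719] [5.02171703e-01 2.46522759e-04 3.80962540e-02] -95.5856003542057
[(40, np.int64(206), np.int64(359)), (45, np.int64(207), np.int64(359)), (50, np.int64(208), np.int64(358)), (55, np.int64(209), np.int64(357)), (60, np.int64(209), np.int64(357)), (70, np.int64(210), np.int64(356)), (85, np.int64(212), np.int64(354)), (100, np.int64(213), np.int64(352)), (130, np.int64(216), np.int64(348)), (160, np.int64(219), np.int64(345)), (200, np.int64(222), np.int64(340)), (230, np.int64(229), np.int64(336))]
```

{"fn": "apply_moves", "kwargs": {
  "targets": [
    {"translation":[0,0,0.04],"twist":0,"hand":0.51},
    {"translation":[0,0,0.03],"twist":0,"hand":0.51},
    {"translation":[0,0,0.01],"twist":0,"hand":0.51},
    {"translation":[0,0,0],"twist":0,"hand":0.51},
    {"translation":[0,0,0],"twist":0,"hand":0.51}
  ]
}}

```text
time: 31.5
tool_pos: [0.5018, 0.0004, 0.0296]
tool_rot: [0.0, 0.999, -0.049, 0.0]
contact_force: [-0.7, -0.1, -0.2]
gripper_width: 0.509
grasp_force: 3.6
```

{"fn": "apply_moves", "kwargs": {
  "targets": [
    {"translation":[0,0,0.01],"twist":0,"hand":0.51},
    {"translation":[0,0,0.005],"twist":0,"hand":0.51},
    {"translation":[0,0,0],"twist":0,"hand":0.51}
  ]
}}

```text
time: 31.8
tool_pos: [0.5019, 0.0004, 0.0281]
tool_rot: [0.0, 0.999, -0.049, 0.0]
contact_force: [0.4, -0.6, -0.3]
gripper_width: 0.509
grasp_force: 3.6
```

{"fn": "apply_moves", "kwargs": {
  "targets": [
    {"translation":[0,0,0.008],"twist":0,"hand":0.51},
    {"translation":[0,0,0],"twist":0,"hand":0.53},
    {"translation":[0,0,0],"twist":0,"hand":0.56},
    {"translation":[0,0,0],"twist":0,"hand":0.59},
    {"translation":[0,0,0],"twist":0,"hand":0.65},
    {"translation":[0,0,0],"twist":0,"hand":0.8},
    {"translation":[0,0,0],"twist":0,"hand":0.95},
    {"translation":[0,0,0],"twist":0,"hand":1}
  ]
}}

```text
time: 32.6
tool_pos: [0.5019, 0.0004, 0.0273]
tool_rot: [0.0, 0.999, -0.049, 0.0]
contact_force: [0.5, 0.2, 0.0]
gripper_width: 1.001
grasp_force: 0.0
```

{"fn": "apply_moves", "kwargs": {
  "targets": [
    {"translation":[0,0,0],"twist":0,"hand":1},
    {"translation":[0,0,-0.2],"twist":0,"hand":1},
    {"translation":[0,0,-0.4],"twist":0,"hand":1},
    {"translation":[0,0,-0.45],"twist":0,"hand":1},
    {"translation":[0,0,-0.45],"twist":0,"hand":1},
    {"translation":[0,0,-0.45],"twist":0,"hand":1},
    {"translation":[0,0,0],"twist":0,"hand":1},
    {"translation":[0,0,0],"twist":0,"hand":1}
  ]
}}

```text
time: 33.4
tool_pos: [0.5025, 0.0004, 0.2238]
tool_rot: [0.0, 0.999, -0.049, 0.002]
contact_force: [-0.1, -0.2, 0.1]
gripper_width: 1.001
grasp_force: 0.0
```

```bash
python3 - <<'E'
from h import *
s=state();p,R=tool();print(s["contact_force"],p,s["time"]);save('w24.png',grab_frame("wrist"))
for r in regions_of("wrist","tongs")[:2]:
    m=r["pixels"];ys=np.where(m.any(1))[0];print(round(r["score"],2),m.sum(),[(v,*np.where(m[v])[0][[0,-1]].tolist()) for v in range(ys.min(),ys.max()+1,15)])
for o in [obs("wrist","tube_center",(.5586,-.2262),.032)]:
    if o: r=mdist([o],cyl(.088,.0075,.032),[.5586,-.2262,-.1]);print("tube",r.x,r.fun)
o=obs("wrist","tray_cradle",(.5586,-.2262),.01)
if o: r=mdist([o],box(.132,.072,0,.014),[.5586,-.2262,-.1]);print("tray",r.x,r.fun)
for c in("scene","side"):
  save('end_%s.png'%c,grab_frame(c))
  for q in("flux_tin","screw_dish","tongs","tube_center"):
    for r in recognise(c,q)[:3]: print(c,q,round(r["score"],2),r["point"])
  o=obs(c,"tube_center",(.5586,-.2262),.032)
  if o: r=mdist([o],cyl(.088,.0075,.032),[.5586,-.2262,-.1]);print("tube",r.x,r.fun)
E
```

```text
[-0.12127578 -0.20997446  0.12266063] [5.02513845e-01 3.56658833e-04 2.23801522e-01] 33.4
0.68 2972 [(91, 246, 314), (106, 248, 313), (121, 249, 311), (136, 250, 310), (151, 252, 307), (166, 250, 308), (181, 252, 307), (196, 254, 305), (211, 256, 304), (226, 260, 298), (241, 263, 295), (256, 266, 291), (271, 269, 288), (286, 271, 286)]
wrist tube_center 0.67 1948 px off 3.3
tube [ 0.55737751 -0.22384613 -0.08471211] 0.12112140655517578
wrist tray_cradle 0.88 9893 px off 8.2
tray [ 0.5547063  -0.22347742 -0.10133206] 0.20219874382019043
scene flux_tin 0.77 [0.7311, -0.0557, 0.0307]
scene screw_dish 0.83 [0.6779, 0.065, 0.0107]
scene screw_dish 0.17 [0.4952, 0.001, 0.0236]
scene tongs 0.66 [0.495, 0.0088, 0.025]
scene tube_center 0.58 [0.3355, 0.4044, 0.0159]
scene tube_center 0.54 [0.555, -0.2332, 0.038]
scene tube_center 0.53 [0.47, 0.1162, 0.0155]
scene tube_center 0.49 206 px off 1.1
tube [ 0.56304404 -0.22787353 -0.06450188] 0.21801060438156128
side flux_tin 0.87 [0.7443, -0.0285, 0.0325]
side flux_tin 0.26 [0.6778, 0.0472, 0.012]
side screw_dish 0.69 [0.6765, 0.0463, 0.0109]
side tongs 0.74 [0.5004, 0.0146, 0.0252]
side tube_center 0.81 [0.3442, 0.4186, 0.0133]
side tube_center 0.71 [0.4654, 0.1295, 0.0161]
side tube_center 0.44 [0.5582, -0.2206, 0.0367]
side tube_center 0.63 189 px off 76.6
tube [ 0.5586 -0.2262 -0.1   ] 1.0
```

A quick overhead check of the placed tube: time is ample at 33 s of 51.

{"fn": "apply_moves", "kwargs": {
  "targets": [
    {"translation":[0,0.4,0],"twist":0,"hand":1},
    {"translation":[0,0.45,0],"twist":0,"hand":1},
    {"translation":[0,0.45,0],"twist":0,"hand":1},
    {"translation":[0,0.45,0],"twist":0,"hand":1},
    {"translation":[0,0.4,0],"twist":0,"hand":1},
    {"translation":[0,0,0],"twist":0,"hand":1},
    {"translation":[0,0,0],"twist":0,"hand":1}
  ]
}}

```text
time: 34.9
tool_pos: [0.4807, -0.2141, 0.2222]
tool_rot: [-0.0, 0.999, -0.05, -0.0]
contact_force: [-0.3, 0.7, 0.2]
gripper_width: 1.004
grasp_force: 0.0
```

```bash
python3 - <<'E'
from h import *
w=grab_frame("wrist");save('w25.png',w);p,R=tool();print(p)
o=obs("wrist","tube_center",(.5586,-.2262),.032)
if o:r=mdist([o],cyl(.088,.0075,.032),[.5586,-.2262,-.1]);print("tube",r.x,r.fun)
o=obs("wrist","tray_cradle",(.5586,-.2262),.01)
m=o[2].astype(np.uint8);H=np.zeros_like(m);cv2.fillConvexPoly(H,cv2.convexHull(cv2.findNonZero(m)),1)
r=mdist([(o[0],o[1],H.astype(np.float32))],box(.132,.072,0,.014),[.5586,-.2262,-.1]);print("tray",r.x,r.fun)
E
```

```text
[ 0.48084823 -0.21318981  0.22205043]
wrist tube_center 0.64 1556 px off 7.2
tube [ 0.56019876 -0.22611945 -0.09092877] 0.13967061042785645
wrist tray_cradle 0.9 9354 px off 6.8
tray [ 0.55956417 -0.22506965 -0.09824725] 0.015571117401123047
```

The tube lies within about 1 mm of the tray's centre and is aligned with it, so I hand in.

```bash
python3 -c "
from plant import job_done;print(job_done())"
```

```text
the job is handed in; nothing more can be done
None
```

The copper tube is in the tray's notches within about 1 mm of centre, the tongs are back on the table on edge, and the tin and screw dish show no shift; I handed the job in at about 35 s. On the first grasp the tongs slipped and slid about 100 mm along the table before I regripped them, before they touched the tube, and the squeeze on the tube peaked at 52 N before I eased it to 25 N.

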